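# Mark both edges of a carton in the roller lane

### The job

First clear every crumpled paper wad off the lane and table into the grey waste bin. Then lay the carton flat in the marking lane at the green end, red stripe on the roller's side, and slide it under the bridge until it is completely through at the yellow end; turn it half round there, lay it flat in the lane again and slide it back under the bridge, completely through to the green end, so that the roller also runs along the blue-striped edge. Finally lay the carton right way up, flat in the orange out-tray and let go, leaving the ink pad, hand stamp and tape roll alone.

Things in the scene. Friction and masses are not known exactly. Their poses are not given: they have to be found in the camera images.
- lane: fixed marking lane. Origin: underside centre, below the bridge's middle. y runs along the lane (+y green end, robot's left; -y yellow end), x across it (+x: roller's side, away from the robot). White base plate 120 (x) by 450 (y) mm, top at z = 4 mm is the lane floor; last 50 mm at each end painted green / yellow.
- rails (a point): middle of the lane floor (lane x = y = 0, z = 4 mm). Two aluminium guide rails run beside it, 7 mm thick, tops at lane z = 16 mm, inner faces at x = -34 and +34 mm, straight for y within +-115 mm, then flaring outward to y = +-152 mm.
- bridge (a point): middle of the top of the blue bridge that spans the lane at y within +-18 mm (lane x = y = 0, z = 76 mm). Posts at x = -58..-44 and +44..+58 mm, 70 mm high; beam over the -x half, underside at z = 52 mm; top bar 12 mm deep, top at z = 76 mm. The carton (top at z = 48 mm in the lane) passes under; a gripper does not.
- roller: red inked roller, 20 mm diameter, 26 mm long across the lane, under the bridge's +x half. Origin: its centre, at x = 19 mm in the lane's frame, z = 56 mm. It turns freely and is sprung: it hangs 2 mm lower than the carton's top and rides up over it with about 3 N.
- carton: closed kraft-board carton, 60 (x) by 180 (y) by 44 (z) mm, 0.22 kg, with a red stripe along the top at its +x long edge and a blue stripe along the top at its -x long edge, pale tape between. Origin: centre of its underside; z up.
- carton_red (a point): middle of the red stripe: carton x = +24, y = 0, z = 44 mm
- carton_blue (a point): middle of the blue stripe: carton x = -24, y = 0, z = 44 mm
- wad1: crumpled ball of stiff brown kraft paper, faceted, about 58 mm across and 42 mm tall, flat underneath, 30 g; any side may be gripped. Origin: centre of its underside as built. May be absent (None).
- wad2: crumpled ball of stiff brown kraft paper, faceted, about 58 mm across and 42 mm tall, flat underneath, 30 g; any side may be gripped. Origin: centre of its underside as built. May be absent (None).
- wad3: crumpled ball of stiff brown kraft paper, faceted, about 58 mm across and 42 mm tall, flat underneath, 30 g; any side may be gripped. Origin: centre of its underside as built. May be absent (None).
- wad4: crumpled ball of stiff brown kraft paper, faceted, about 58 mm across and 42 mm tall, flat underneath, 30 g; any side may be gripped. Origin: centre of its underside as built. May be absent (None).
- wad5: crumpled ball of stiff brown kraft paper, faceted, about 58 mm across and 42 mm tall, flat underneath, 30 g; any side may be gripped. Origin: centre of its underside as built. May be absent (None).
- bin: fixed grey open waste bin, 170 by 170 mm, 75 mm tall, walls and floor 5 mm. Origin: centre of its underside.
- tray: fixed orange out-tray, open, 230 (x) by 120 (y) mm outside, 17 mm tall, walls and floor 5 mm; the carton lies along its x, either way round. Origin: centre of its underside.
- inkpad: bystander: black ink pad with red top, 75 by 115 by 17 mm. Origin: centre of its underside.
- stamp: bystander: wooden hand stamp, 50 mm square foot, 62 mm tall. Origin: centre of its underside.
- tape: bystander: roll of yellow tape lying flat, 90 mm across, 50 mm tall. Origin: centre of its underside.
Not all that is in view belongs to the job. What is shaped like the wad3 but pink or turquoise is not meant.

How it is judged:
On the way, in this order (a step that is already met when the one before it is completed fails the run):
1. all paper wads are in the bin (x of wad1 in the frame of bin between -0.085 and 0.085 m and y of wad1 in the frame of bin between -0.085 and 0.085 m and z of each of wad1, wad2, wad3, wad4, wad5 in the frame of bin below 0.075 m and linear speed of each of wad1, wad2, wad3, wad4, wad5 below 0.05 m/s and x of wad2 in the frame of bin between -0.085 and 0.085 m and y of wad2 in the frame of bin between -0.085 and 0.085 m and x of wad3 in the frame of bin between -0.085 and 0.085 m and y of wad3 in the frame of bin between -0.085 and 0.085 m and x of wad4 in the frame of bin between -0.085 and 0.085 m and y of wad4 in the frame of bin between -0.085 and 0.085 m and x of wad5 in the frame of bin between -0.085 and 0.085 m and y of wad5 in the frame of bin between -0.085 and 0.085 m), for 0.2 s.
2. the carton lies flat in the lane at the green end, short of the roller, red stripe on the roller's side (angle between carton's own z axis and vertical below 0.12 rad and z of carton in the frame of lane between -0.01 and 0.009 m and x of carton in the frame of lane between -0.012 and 0.012 m and angle between the y axis of carton and the y axis of lane, either way round below 0.15 rad and y of carton in the frame of lane above 0.095 m and x of carton_red in the frame of lane above 0.008 m), for 0.1 s.
3. the carton is half way under the bridge, the roller running on its red edge (x of carton_red in the frame of lane above 0.008 m and angle between carton's own z axis and vertical below 0.12 rad and z of carton in the frame of lane between -0.01 and 0.009 m and x of carton in the frame of lane between -0.012 and 0.012 m and angle between the y axis of carton and the y axis of lane, either way round below 0.15 rad and y of carton in the frame of lane between -0.04 and 0.04 m and contact force between carton and roller above 0.2 N).
4. the carton is through at the yellow end, flat in the lane, red stripe still on the roller's side (angle between carton's own z axis and vertical below 0.12 rad and z of carton in the frame of lane between -0.01 and 0.009 m and x of carton in the frame of lane between -0.012 and 0.012 m and angle between the y axis of carton and the y axis of lane, either way round below 0.15 rad and y of carton in the frame of lane below -0.095 m and x of carton_red in the frame of lane above 0.008 m), for 0.1 s.
5. turned half round: flat in the lane at the yellow end, blue stripe on the roller's side (angle between carton's own z axis and vertical below 0.12 rad and z of carton in the frame of lane between -0.01 and 0.009 m and x of carton in the frame of lane between -0.012 and 0.012 m and angle between the y axis of carton and the y axis of lane, either way round below 0.15 rad and y of carton in the frame of lane below -0.095 m and x of carton_blue in the frame of lane above 0.008 m), for 0.1 s.
6. the carton is half way under the bridge, the roller running on its blue edge (x of carton_blue in the frame of lane above 0.008 m and angle between carton's own z axis and vertical below 0.12 rad and z of carton in the frame of lane between -0.01 and 0.009 m and x of carton in the frame of lane between -0.012 and 0.012 m and angle between the y axis of carton and the y axis of lane, either way round below 0.15 rad and y of carton in the frame of lane between -0.04 and 0.04 m and contact force between carton and roller above 0.2 N).
7. the carton is through at the green end, flat in the lane, blue stripe on the roller's side (angle between carton's own z axis and vertical below 0.12 rad and z of carton in the frame of lane between -0.01 and 0.009 m and x of carton in the frame of lane between -0.012 and 0.012 m and angle between the y axis of carton and the y axis of lane, either way round below 0.15 rad and y of carton in the frame of lane above 0.095 m and x of carton_blue in the frame of lane above 0.008 m), for 0.1 s.
At the end, for the whole second after the job is handed in: Every wad present is in the bin (within 85 mm of its centre in x and y, base below 75 mm, at rest) and the carton lies flat on the tray's floor (centre within 40 mm of the tray's centre in x and y, base within 6 mm of the floor, tilt under 0.08 rad), right way up, at rest and released (all of step 1 and x of carton in the frame of tray between -0.04 and 0.04 m and y of carton in the frame of tray between -0.04 and 0.04 m and z of carton in the frame of tray below 0.011 m and angle between carton's own z axis and vertical below 0.08 rad and linear speed of carton below 0.02 m/s); the robot touches nothing.
It fails at once if the ink pad is moved more than 30 mm or tipped (distance of inkpad from where it was at the start of the episode above 0.03 m or angle between inkpad's own z axis and vertical above 0.4 rad).
It fails at once if the hand stamp is moved more than 30 mm or tipped (distance of stamp from where it was at the start of the episode above 0.03 m or angle between stamp's own z axis and vertical above 0.4 rad).
It fails at once if the tape roll is moved more than 30 mm or tipped (distance of tape from where it was at the start of the episode above 0.03 m or angle between tape's own z axis and vertical above 0.4 rad).
Of wad1, wad2, wad3, wad4, wad5 only 2 to 4 are there at a start; the rules pass over those that are not, and their reading is None.
At some moment in a run one of wad1, wad2, wad3, wad4, wad5 may be knocked a few centimetres aside while the robot is not near it.
Once in a run the grip may slacken for a moment while it holds something.
It also fails if it takes over 210 s, if anything falls off the work surface, if the arm or the gripper's body presses on something with over 40 N, if the wrist force passes 120 N, or if a joint passes its speed limit or range.

### The arm

A 6-joint arm with a two-finger parallel gripper is mounted at the origin on the work surface. World frame = base frame: x ahead of the robot, y to its left, z up, the work surface at z = 0. Lengths are in m, angles in rad, forces in N, time in s.
With the tool pointing down it reaches from about 0.25 to 0.725 m from the base axis. Payload 4 kg.
Tool frame: the origin (TCP) lies between the finger pads; the fingertips stand 11 mm ahead of it and the grasp point (between the pads) lies 8 mm behind it (tcp_to_tips is the z of the fingertips in the tool frame, in m); z points along the fingers, y is the direction in which the jaws open and shut (so a half turn about z gives the same grasp; the last joint's range is limited). The gripper opens to 85 mm and grips with 20 to 120 N. Pads are 22 mm wide; open, the fingers measure 114 mm over their backs; the gripper's body (76 mm by 85 mm) begins 54 mm behind the grasp point. The pads swing forward as they close: fully open they stand 13 mm farther back than shut.
Start: joints at [1.284, 0.241, 0.005, 1.335, 0, 1.571], TCP at [0.141, 0.48, 0.242] pointing down, gripper open.
Joint ranges: [-2.72, 2.72], [-1.05, 1.87], [-1.09, 1.28], [-1.99, 2.15], [-1.42, 1.44], [-3.14, 3.14]. Speed limits (rad/s): [2.79, 2.79, 3.14, 3.14, 3.14, 3.14].

### API

Orientations are given as a unit quaternion [x, y, z, w].
In Python, from workcell import * gives the robot as it stands.
- The arm moves only by the tool move_arm, never from a script. Its argument "moves" is a list that holds one entry, the list of rows, each a list of 7 numbers: the shift along the world's x, y, z in units of 500 mm (1.0 is 500 mm), then the turn, a rotation vector about the world's x, y, z in units of 30 degrees (1.0 is 30 degrees), then the closure, from -1 (fully open) to 1 (shut), so that 0 is half open. A call has 1 to 8 rows; each row shifts and turns the pose as measured when the row begins; what a row does not reach is not made up. A row lasts 1/12 s, in which the tool goes at most 41.7 mm and 7.16 degrees, less where a joint would pass 70% of its speed; a pose out of reach is approached as far as the arm can. A call with a number of a shift or a turn outside -1 to 1 is refused whole. A call with a gripper value outside its range is refused whole. The fingers move at their own pace and stop on an object; the grip force is fixed at half the most. Time passes only in rows, so rows that do not move let the fingers close. It gives the time, the measured TCP pose, the force and the opening at its end, in the units of the state.
- get_obs(): the state, without advancing time (a new reading comes with each control period).
- camera(name): name is "side" or "top" or "wrist"; returns a dict with "pixels" (400x640x3 uint8, red, green, blue), "range_z" (400x640 float32, m along the optical axis (not along the pixel's ray), 0 where there is no reading), "fx", "fy", "cx", "cy" (pixels), "extrinsics" (4x4, takes a point from camera to world coordinates). Camera axes: x right, y down, z forward; pixel columns grow to the right and rows downward; lengths in m; the calibration is good to about 2 mm. The wrist camera is an equidistant fisheye: a pixel r from the principal point sees the ray r / f radians off the axis. A picture is of the moment at which its call begins.
- job_done(): hands the job in, once; it reports no verdict.
The state is a dict: "clock": time; "joint_pos": joint angles; "joint_vel": joint speeds; "tau": joint torques, N m; "eef_pos": TCP position; "tool_rot": TCP orientation; "ft_force": force on the tool from outside, world axes, zero at the start; "ft_torque": the same for the moment, N m; "grip_width": finger opening in m.
Only numpy, scipy, OpenCV 4.12 (cv2) and the standard library are available. Lean on these libraries where they do the work, as an engineer would, in place of code of your own. Each camera call takes 0.05 s, during which the arm holds its last target.

## Working session

There is one attempt and no reset: what is moved stays moved. The work goes in short steps, Python scripts to look and compute and a tool call to move; the robot and the scene stay as the last step left them, time stands still between calls to the robot, and variables do not carry over. Pictures are saved under pics/ and viewed, and the job is handed in when it is done.

Besides the shell and the picture viewer there is one more tool, called after "Call:" as name(argument=value, ...), one argument or row to a line, values as JSON. move_arm: Moves the arm, as the interface text tells. Shifts and turns lie within -1 to 1; 1 stands for 500 mm of shift or 30 degrees of turn. Its arguments: {"type":"object","properties":{"moves":{"type":"array","items":{"type":"array","items":{"type":"array","items":{"type":"number"}}}}},"required":["moves"]}

```bash
mkdir -p pics; ls; cat > h.py <<'E'
from workcell import *
import numpy as np, cv2, sys
def snap(n,f):
    c=camera(n); np.savez('last_%s.npz'%n,**{k:c[k] for k in c}); cv2.imwrite('pics/'+f,cv2.cvtColor(c['pixels'],cv2.COLOR_RGB2BGR)); return c
def cloud(c):
    h,w=c['range_z'].shape; v,u=np.mgrid[:h,:w]; z=c['range_z']
    P=np.stack([(u-c['cx'])/c['fx']*z,(v-c['cy'])/c['fy']*z,z],-1)
    E=np.array(c['extrinsics']); return P@E[:3,:3].T+E[:3,3]
E
python3 - <<'E'
from h import *
o=get_obs(); print(o)
for n in ('top','side','wrist'):
    c=snap(n,n+'0.png'); print(n,c['fx'],c['fy'],c['cx'],c['cy'],np.round(c['extrinsics'],3).tolist())
E
```

```text
pics
{'clock': 0.0, 'joint_pos': array([1.28399469e+00, 2.41395269e-01, 3.70514707e-03, 1.33517904e+00,
       4.05463795e-05, 1.57077972e+00]), 'joint_vel': array([-0.0003503 ,  0.00022726,  0.00065299,  0.00237173, -0.00086065,
       -0.0003691 ]), 'tau': array([-2.73562564e-04, -3.72320688e+01,  2.52406132e+01,  1.69456744e-02,
       -2.94494771e-05, -1.58463397e-06]), 'eef_pos': array([0.14125895, 0.47899475, 0.24141448]), 'tool_rot': array([ 1.42901569e-01,  9.89736362e-01, -1.02288157e-03, -1.68187962e-04]), 'ft_force': array([-0.19484282,  0.64980778,  0.30173895]), 'ft_torque': array([-0.04127534, -0.04741642,  0.00513664]), 'grip_width': 0.08568243537016945}
top 414.96382796518645 414.96382796518645 321.6146854475773 197.31681488389054 [[0.104, -0.969, 0.224, 0.362], [-0.995, -0.103, 0.019, -0.001], [0.004, -0.225, -0.974, 1.018], [0.0, 0.0, 0.0, 1.0]]
side 379.3126026113694 379.3126026113694 319.2828247491323 204.38595820608217 [[0.985, -0.09, 0.149, 0.428], [-0.174, -0.521, 0.836, -0.853], [0.002, -0.849, -0.529, 0.614], [0.0, 0.0, 0.0, 1.0]]
wrist 309.70691628693146 309.70691628693146 321.91757261991495 199.41577293838495 [[0.284, 0.917, 0.28, 0.069], [0.959, -0.271, -0.085, 0.502], [-0.002, 0.293, -0.956, 0.373], [0.0, 0.0, 0.0, 1.0]]
```

View pics/top0.png

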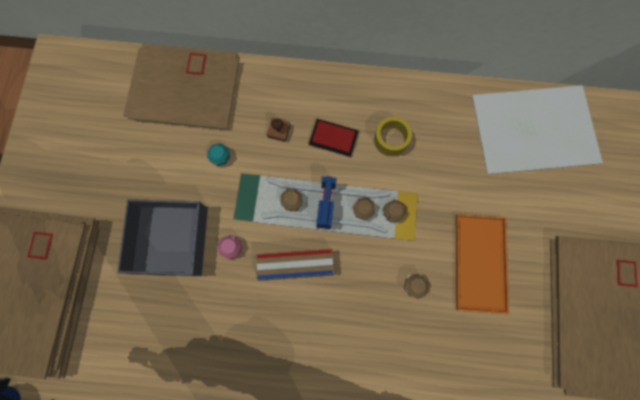

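View pics/side0.png

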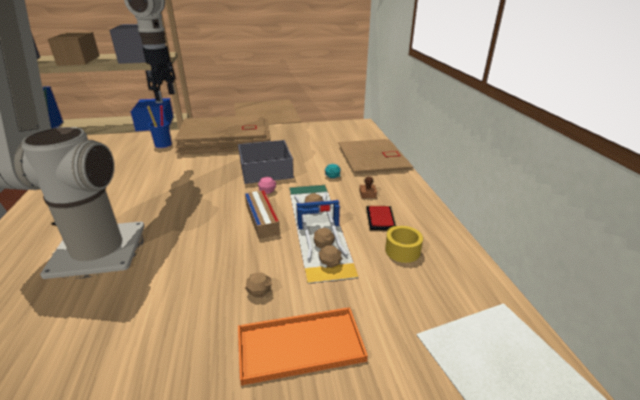

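View pics/wrist0.png

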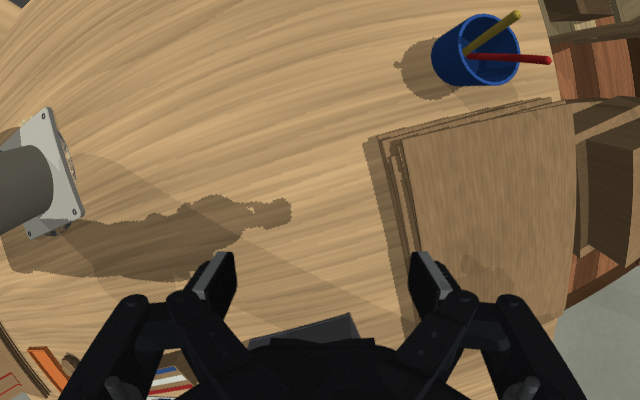

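```bash
cat > m.py <<'E'
from h import *
c=dict(np.load('last_top.npz')); P=cloud(c); z=P[...,2]; im=c['pixels']; hsv=cv2.cvtColor(im,cv2.COLOR_RGB2HSV)
# table plane check
for (u,v) in [(350,320),(450,190),(230,300)]: print('table',np.round(P[v,u],3))
for n,(u,v) in dict(w1=(291,199),w2=(364,208),w3=(396,211),w4=(417,286)).items():
    q=P[v-22:v+22,u-22:u+22].reshape(-1,3); cc=P[v,u]
    base=0.02 if n!='w4' else .012
    m=(q[:,2]>base)&(np.hypot(*(q[:,:2]-cc[:2]).T)<.036)
    q=q[m]; print(n,len(q),np.round(q[:,:2].min(0),3),np.round(q[:,:2].max(0),3),'mid',np.round((q.min(0)+q.max(0))/2,3),'top',q[:,2].max().round(3))
def blob(name,mask,zr=None):
    if zr: mask=mask&(z>zr[0])&(z<zr[1])
    m=cv2.morphologyEx(mask.astype(np.uint8),cv2.MORPH_OPEN,np.ones((3,3)))
    n,l,s,ce=cv2.connectedComponentsWithStats(m)
    for i in np.argsort(-s[1:,4])[:2]+1 if n>1 else []:
        q=P[l==i]; r=cv2.minAreaRect(q[:,:2].astype(np.float32)*1000); print(name,s[i,4],'px',ce[i].round(),'med',np.median(q,0).round(3),'rect',np.round(r[0],1),np.round(r[1],1),round(r[2],1))
H,S,V=[hsv[...,i].astype(int) for i in range(3)]
blob('green',(H>60)&(H<90)&(S>80)&(z<.02))
blob('yellow',(H>18)&(H<32)&(S>150)&(z<.02))
blob('orange',(H>5)&(H<18)&(S>200))
blob('redstripe',((H<8)|(H>172))&(S>120)&(z>.03)&(z<.06))
blob('bluestripe',(H>105)&(H<125)&(S>120)&(z>.03)&(z<.06))
blob('bridge',(H>105)&(H<125)&(S>120)&(z>.062))
cart=(z>.03)&(z<.06); cm=np.zeros_like(cart); cm[245:285,250:340]=1
blob('carton',cart&cm)
bm=np.zeros_like(cart); bm[190:280,110:215]=1
blob('binrim',(z>.065)&bm)
tm=np.zeros_like(cart); tm[205:320,450:515]=1
blob('tray',(z>.003)&tm&(H<20)&(S>180))
wm=np.zeros_like(cart); wm[170:245,230:420]=1
blob('lanewhite',wm&(S<60)&(V>110)&(z<.03))
E
python3 m.py
```

```text
table [ 0.307 -0.079 -0.003]
table [ 0.649 -0.303 -0.002]
table [0.323 0.21  0.001]
w1 405 [0.549 0.067] [0.602 0.12 ] mid [0.576 0.093 0.035] top 0.05
w2 401 [ 0.545 -0.112] [ 0.602 -0.058] mid [ 0.573 -0.085  0.035] top 0.05
w3 409 [ 0.548 -0.188] [ 0.602 -0.134] mid [ 0.575 -0.161  0.035] top 0.049
w4 480 [ 0.372 -0.25 ] [ 0.43  -0.196] mid [ 0.401 -0.223  0.03 ] top 0.046
green 734 px [247. 197.] med [0.575 0.206 0.004] rect [576.8 206.4] [ 43.1 112.8] 89.3
yellow 684 px [407. 216.] med [ 0.566 -0.199  0.004] rect [ 571.8 -194.7] [ 45.  117.7] 89.2
redstripe 273 px [294. 253.] med [0.445 0.068 0.044] rect [445.1  68.3] [  8.9 168.6] 10.3
redstripe 15 px [634. 285.] med [ 0.456 -0.724  0.036] rect [ 456.1 -726.2] [4.5 9.8] 5.9
bluestripe 37 px [  6. 394.] med [0.078 0.658 0.037] rect [ 76.8 657.8] [18.2  4.8] 52.4
bluestripe 15 px [299. 274.] med [0.399 0.051 0.045] rect [399.3  51.4] [4.6 9.4] 5.7
bridge 350 px [325. 211.] med [0.546 0.006 0.071] rect [478.7   7.5] [ 31.4 233.8] 89.3
bridge 96 px [328. 182.] med [0.619 0.006 0.074] rect [496.4  -3.8] [268.1  26.4] 4.4
carton 2015 px [294. 264.] med [0.42  0.065 0.044] rect [421.1  65. ] [ 60.4 180.3] 10.2
binrim 339 px [124. 239.] med [0.433 0.458 0.073] rect [442.  453.5] [172.4  40. ] 12.0
binrim 97 px [193. 259.] med [0.406 0.291 0.073] rect [405.5 292.2] [65.1  6.6] 3.2
tray 1223 px [478. 264.] med [ 0.481 -0.362  0.005] rect [ 395.8 -244.6] [148.9 469. ] 25.6
tray 434 px [491. 279.] med [ 0.439 -0.403  0.005] rect [ 420.  -218.7] [ 75.5 444.6] 5.3
lanewhite 2470 px [286. 202.] med [0.569 0.116 0.004] rect [576.1 100.5] [164.6 123.8] 89.2
lanewhite 1924 px [366. 212.] med [ 0.558 -0.094  0.004] rect [574.2 -90.4] [155.  123.8] 89.3
```

```bash
cat >> h.py <<'E'
def ray(c,u,v,h):
    E=np.array(c['extrinsics']); d=E[:3,:3]@np.array([(u-c['cx'])/c['fx'],(v-c['cy'])/c['fy'],1]); o=E[:3,3]; return o+d*(h-o[2])/d[2]
def pose():
    o=get_obs(); x,y,zz,w=o['tool_rot']; from scipy.spatial.transform import Rotation as R
    M=R.from_quat(o['tool_rot']).as_matrix(); j=M[:,1]; a=np.degrees(np.arctan2(j[1],j[0])); return o,M,a
def to(x,y,z,a):
    o,M,a0=pose(); d=np.array([x,y,z])-o['eef_pos']; da=(a-a0+90)%180-90
    tilt=np.cross(M[:,2],[0,0,-1])
    print('t',round(o['clock'],2),'pos',o['eef_pos'].round(4),'jaw',round(a0,1),'w',round(o['grip_width'],4),'F',o['ft_force'].round(1),'j6',o['joint_pos'][5].round(2)); print('units',(d/.5).round(4),'turnz',round(da/30,3),'tiltcorr',(np.degrees(tilt)/30).round(3))
E
python3 - <<'E'
from h import *
c=dict(np.load('last_top.npz')); im=cv2.cvtColor(c['pixels'],cv2.COLOR_RGB2BGR)
P=cloud(c)
for n,(a,b,e,f),k in [('bin',(105,190,220,290),5),('tray',(445,205,520,320),5)]:
    cv2.imwrite(f'pics/{n}.png',cv2.resize(im[b:f,a:e],None,fx=k,fy=k,interpolation=cv2.INTER_CUBIC))
m=np.zeros(P.shape[:2],bool); m[190:290,105:220]=1
q=P[m]; q=q[(q[:,2]>.06)&(q[:,2]<.085)]; r=cv2.minAreaRect(q[:,:2].astype(np.float32)*1000); print('bin',r)
m[:]=0; m[205:320,445:520]=1; hsv=cv2.cvtColor(c['pixels'],cv2.COLOR_RGB2HSV)
q=P[m&(hsv[...,1]>200)&(hsv[...,0]<18)]; q=q[(q[:,2]>.002)&(q[:,2]<.03)&(q[:,1]<-.25)]; r=cv2.minAreaRect(q[:,:2].astype(np.float32)*1000); print('tray',r)
for u,v in [(456,216),(505,218),(508,311),(459,310)]: print(ray(c,u,v,.017).round(3))
for u,v in [(125,200),(207,203),(204,274),(119,272)]: print(ray(c,u,v,.075).round(3))
to(.575,.093,.24,0)
E
```

```text
bin ((449.3041687011719, 378.09735107421875), (170.22459411621094, 171.84994506835938), 4.194455623626709)
tray ((0.0, 0.0), (0.0, 0.0), 0.0)
[ 0.58  -0.314  0.017]
[ 0.587 -0.434  0.017]
[ 0.367 -0.442  0.017]
[ 0.357 -0.328  0.017]
[0.524 0.472 0.075]
[0.537 0.281 0.075]
[0.376 0.261 0.075]
[0.361 0.45  0.075]
t 0.15 pos [0.1413 0.4791 0.2416] jaw 73.6 w 0.0854 F [-0.6 -0.1 -0.2] j6 1.57
units [ 0.8674 -0.7723 -0.0033] turnz -2.452 tiltcorr [ 0.003 -0.001  0.   ]
```

```bash
python3 -c "
import cv2,numpy as np
a=cv2.imread('pics/top0.png')[165:300,225:430]; cv2.imwrite('pics/lane.png',cv2.resize(a,None,fx=3.8,fy=3.8,interpolation=cv2.INTER_CUBIC))"
```

```text
(no output)
```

View pics/lane.png

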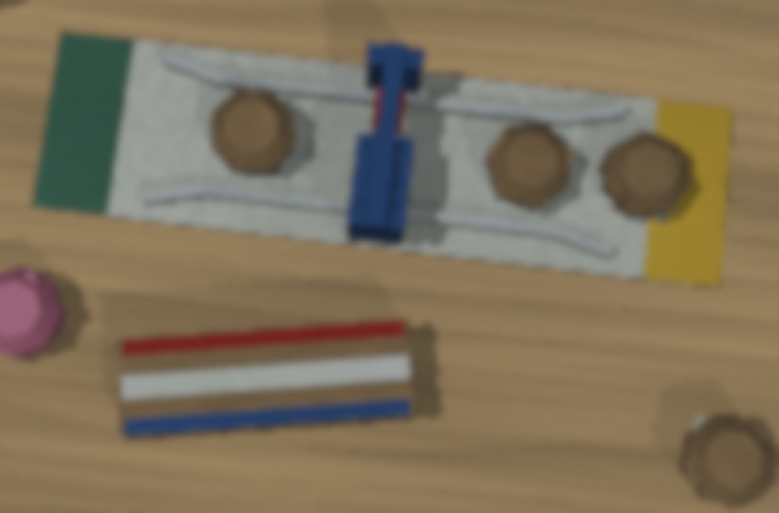

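Four brown wads: top-picture pixels (291,199), (364,208) and (396,211) in the lane, and (417,286) on the table. The balls at (231,247) pink and (218,154) turquoise are not meant, and the enlarged crop confirms the colours. I'll start with the green-side wad.

Call:
move_arm(
  moves=[
    [[0.054, -0.048, 0, 0, 0, -0.153, -1], [0.054, -0.048, 0, 0, 0, -0.153, -1], [0.054, -0.048, 0, 0, 0, -0.153, -1], [0.054, -0.048, 0, 0, 0, -0.153, -1], [0.054, -0.048, 0, 0, 0, -0.153, -1], [0.054, -0.048, 0, 0, 0, -0.153, -1], [0.054, -0.048, 0, 0, 0, -0.153, -1], [0.054, -0.048, 0, 0, 0, -0.153, -1]],
  ],
)

```text
clock: 0.82
eef_pos: [0.358, 0.2824, 0.2385]
tool_rot: [0.453, 0.892, -0.002, -0.002]
ft_force: [0.5, 0.6, -0.5]
grip_width: 0.0853
```

Call:
move_arm(
  moves=[
    [[0.054, -0.048, 0, 0, 0, -0.153, -1], [0.054, -0.048, 0, 0, 0, -0.153, -1], [0.054, -0.048, 0, 0, 0, -0.153, -1], [0.054, -0.048, 0, 0, 0, -0.153, -1], [0.054, -0.048, 0, 0, 0, -0.153, -1], [0.054, -0.048, 0, 0, 0, -0.153, -1], [0.054, -0.048, 0, 0, 0, -0.153, -1], [0.054, -0.048, 0, 0, 0, -0.153, -1]],
  ],
)

```text
clock: 1.48
eef_pos: [0.5814, 0.0774, 0.2365]
tool_rot: [0.723, 0.691, -0.002, -0.004]
ft_force: [0.5, -0.2, -0.0]
grip_width: 0.0852
```

```bash
python3 -c "
from h import *
to(.575,.093,.1,0)"
```

```text
t 1.48 pos [0.5814 0.0774 0.2365] jaw -2.6 w 0.0852 F [ 0.5 -0.2 -0. ] j6 1.75
units [-0.0128  0.0313 -0.2731] turnz 0.085 tiltcorr [-0.006 -0.015 -0.   ]
```

Call:
move_arm(
  moves=[
    [[-0.012, 0.03, 0, 0, 0, 0.08, -1], [0, 0, -0.07, 0, 0, 0, -1], [0, 0, -0.07, 0, 0, 0, -1], [0, 0, -0.07, 0, 0, 0, -1], [0, 0, -0.07, 0, 0, 0, -1], [0, 0, -0.06, 0, 0, 0, -1], [0, 0, -0.03, 0, 0, 0, -1], [0, 0, 0, 0, 0, 0, -1]],
  ],
)

```text
clock: 2.15
eef_pos: [0.5794, 0.0844, 0.0411]
tool_rot: [0.712, 0.702, -0.001, -0.002]
ft_force: [-0.9, -0.2, -0.1]
grip_width: 0.0854
```

```bash
python3 -c "
from h import *
to(.576,.093,.034,0); snap('side','s1.png')"
```

```text
t 2.15 pos [0.5794 0.0844 0.0411] jaw -0.8 w 0.0854 F [-0.9 -0.2 -0.1] j6 1.73
units [-0.0069  0.0171 -0.0143] turnz 0.027 tiltcorr [-0.002 -0.01  -0.   ]
```

View pics/s1.png

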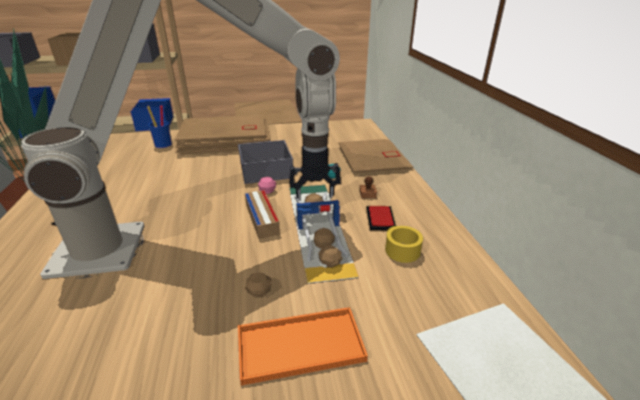

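Call:
move_arm(
  moves=[
    [[-0.007, 0.017, -0.01, 0, 0, 0.03, -1], [-0.003, 0.008, -0.008, 0, 0, 0, -1], [0, 0, 0, 0, 0, 0, 0.4], [0, 0, 0, 0, 0, 0, 1], [0, 0, 0, 0, 0, 0, 1], [0, 0, 0, 0, 0, 0, 1], [0, 0, 0, 0, 0, 0, 1], [0, 0, 0, 0, 0, 0, 1]],
  ],
)

```text
clock: 2.87
eef_pos: [0.5799, 0.1007, 0.0418]
tool_rot: [0.705, 0.709, 0.005, 0.002]
ft_force: [0.5, -0.3, -0.3]
grip_width: 0.0528
```

```bash
python3 -c "
from h import *
to(.576,.093,.034,0)"
```

```text
t 2.87 pos [0.5799 0.1007 0.0418] jaw 0.3 w 0.0528 F [ 0.5 -0.3 -0.3] j6 1.74
units [-0.0079 -0.0154 -0.0156] turnz -0.011 tiltcorr [-0.007  0.02   0.   ]
```

Call:
move_arm(
  moves=[
    [[0, 0, 0.04, 0, 0, 0, 1], [0, 0, 0.06, 0, 0, 0, 1], [0, 0, 0.08, 0, 0, 0, 1], [0, 0, 0.08, 0, 0, 0, 1], [-0.015, 0.04, 0.05, 0, 0, 0, 1], [-0.03, 0.07, 0, 0, 0, 0, 1], [-0.03, 0.07, 0, 0, 0, 0, 1], [-0.03, 0.07, 0, 0, 0, 0, 1]],
  ],
)

```text
clock: 3.53
eef_pos: [0.5275, 0.2208, 0.2047]
tool_rot: [0.711, 0.703, 0.006, 0.003]
ft_force: [-0.1, 0.0, -1.0]
grip_width: 0.0532
```

```bash
python3 -c "
from h import *
to(.42,.35,.13,20); snap('side','s2.png')"
```

```text
t 3.53 pos [0.5275 0.2208 0.2047] jaw -0.7 w 0.0532 F [-0.1  0.  -1. ] j6 1.98
units [-0.215   0.2584 -0.1495] turnz 0.689 tiltcorr [-0.007  0.025  0.   ]
```

View pics/s2.png

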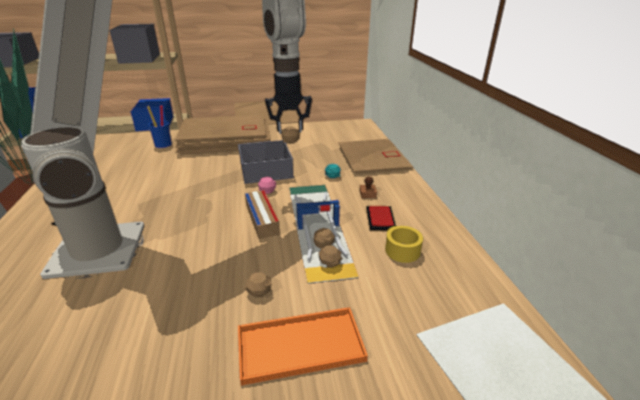

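Call:
move_arm(
  moves=[
    [[-0.018, 0.078, 0, 0, 0, 0, 1], [-0.018, 0.078, 0, 0, 0, 0, 1], [-0.018, 0.078, 0, 0, 0, 0, 1], [-0.018, 0.078, 0, 0, 0, 0, 1], [-0.01, 0.055, -0.02, 0, 0, 0, 1], [0, 0, -0.07, 0, 0, 0, 1], [0, 0, -0.06, 0, 0, 0, 1], [0, 0, -0.02, 0, 0, 0, 1]],
  ],
)

```text
clock: 4.25
eef_pos: [0.4831, 0.4191, 0.1235]
tool_rot: [0.706, 0.708, 0.016, 0.001]
ft_force: [0.3, -0.2, -0.5]
grip_width: 0.0527
```

```bash
python3 -c "
from h import *
to(.485,.415,.11,0)"
```

```text
t 4.25 pos [0.4831 0.4191 0.1235] jaw 0.1 w 0.0527 F [ 0.3 -0.2 -0.5] j6 2.28
units [ 0.0038 -0.0083 -0.027 ] turnz -0.005 tiltcorr [-0.038  0.046  0.   ]
```

Call:
move_arm(
  moves=[
    [[0, 0, -0.03, -0.03, 0.04, 0, 1], [0, 0, 0, 0, 0, 0, -1], [0, 0, 0, 0, 0, 0, -1], [0, 0, 0, 0, 0, 0, -1], [0, 0, 0.05, 0, 0, 0, -1], [0, -0.02, 0.08, 0, 0, 0, -1], [0.01, -0.07, 0.03, 0, 0, 0, -1], [0.012, -0.08, 0, 0, 0, 0, -1]],
  ],
)

```text
clock: 4.92
eef_pos: [0.4914, 0.3363, 0.1878]
tool_rot: [0.702, 0.712, 0.001, -0.001]
ft_force: [1.1, -0.5, 0.5]
grip_width: 0.0855
```

```bash
python3 -c "
from h import *
to(.575,-.161,.2,0); snap('top','t2.png')"
```

```text
t 4.92 pos [0.4914 0.3363 0.1878] jaw 0.8 w 0.0855 F [ 1.1 -0.5  0.5] j6 2.16
units [ 0.1672 -0.9945  0.0244] turnz -0.026 tiltcorr [-0.005  0.001  0.   ]
```

View pics/t2.png

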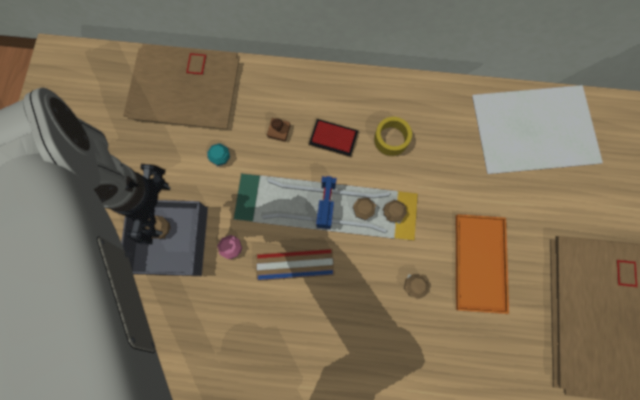

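Wad 1 is in the bin (about 160,228) and the others are unmoved. Next is the wad at the yellow end.

Call:
move_arm(
  moves=[
    [[0.013, -0.08, 0, 0, 0, 0, -1], [0.013, -0.08, 0, 0, 0, 0, -1], [0.013, -0.08, 0, 0, 0, 0, -1], [0.013, -0.08, 0, 0, 0, 0, -1], [0.013, -0.08, 0, 0, 0, 0, -1], [0.013, -0.08, 0, 0, 0, 0, -1], [0.013, -0.08, 0, 0, 0, 0, -1], [0.013, -0.08, 0, 0, 0, 0, -1]],
  ],
)

```text
clock: 5.63
eef_pos: [0.548, 0.0083, 0.2035]
tool_rot: [0.703, 0.711, 0.015, 0.009]
ft_force: [0.6, 1.0, -0.4]
grip_width: 0.0854
```

Call:
move_arm(
  moves=[
    [[0.013, -0.08, 0, 0, 0, 0, -1], [0.013, -0.08, 0, 0, 0, 0, -1], [0.013, -0.08, 0, 0, 0, 0, -1], [0.01, -0.05, 0, 0, 0, 0, -1], [0, 0, 0, 0, 0, 0, -1]],
  ],
)

```text
clock: 6.05
eef_pos: [0.5745, -0.1501, 0.2127]
tool_rot: [0.708, 0.706, 0.019, 0.018]
ft_force: [0.7, -0.1, -0.4]
grip_width: 0.0852
```

```bash
python3 -c "
from h import *
to(.575,-.161,.036,0)"
```

```text
t 6.05 pos [ 0.5745 -0.1501  0.2127] jaw -0.1 w 0.0852 F [ 0.7 -0.1 -0.4] j6 1.31
units [ 0.0011 -0.0218 -0.3534] turnz 0.005 tiltcorr [-0.003  0.098  0.   ]
```

Call:
move_arm(
  moves=[
    [[0.001, -0.022, -0.04, 0, 0.09, 0, -1], [0, 0, -0.08, 0, 0, 0, -1], [0, 0, -0.08, 0, 0, 0, -1], [0, 0, -0.08, 0, 0, 0, -1], [0, 0, -0.05, 0, 0, 0, -1], [0, 0, 0, 0, 0, 0, -1]],
  ],
)

```text
clock: 6.55
eef_pos: [0.5803, -0.1664, 0.056]
tool_rot: [0.711, 0.703, 0.009, 0.013]
ft_force: [0.2, 0.6, -0.6]
grip_width: 0.0851
```

```bash
python3 -c "
from h import *
to(.575,-.161,.036,0)"
```

```text
t 6.55 pos [ 0.5803 -0.1664  0.056 ] jaw -0.7 w 0.0851 F [ 0.2  0.6 -0.6] j6 1.3
units [-0.0106  0.0108 -0.0401] turnz 0.022 tiltcorr [0.01  0.058 0.   ]
```

Call:
move_arm(
  moves=[
    [[-0.01, 0.01, -0.03, 0, 0.05, 0.02, -1], [0, 0, -0.01, 0, 0, 0, -1], [0, 0, 0, 0, 0, 0, 1], [0, 0, 0, 0, 0, 0, 1], [0, 0, 0, 0, 0, 0, 1], [0, 0, 0, 0, 0, 0, 1], [0, 0, 0.03, 0, 0, 0, 1], [0, 0, 0.05, 0, 0, 0, 1]],
  ],
)

```text
clock: 7.22
eef_pos: [0.5783, -0.1609, 0.0879]
tool_rot: [0.707, 0.707, 0.002, 0.008]
ft_force: [-0.5, -0.0, -0.8]
grip_width: 0.0186
```

```bash
python3 -c "
from h import *
to(.42,.415,.2,0)"
```

```text
t 7.22 pos [ 0.5783 -0.1609  0.0879] jaw -0.1 w 0.0186 F [-0.5 -0.  -0.8] j6 1.3
units [-0.3166  1.1518  0.2242] turnz 0.002 tiltcorr [0.014 0.027 0.   ]
```

Call:
move_arm(
  moves=[
    [[0, 0, 0.08, 0, 0, 0, 1], [0, 0, 0.08, 0, 0, 0, -1], [0, 0.08, 0.05, 0, 0, 0, -1], [0, 0.08, 0, 0, 0, 0, -1], [0, 0.08, 0, 0, 0, 0, -1], [0, 0.08, 0, 0, 0, 0, -1]],
  ],
)

```text
clock: 7.72
eef_pos: [0.5851, -0.0124, 0.2133]
tool_rot: [0.714, 0.7, 0.012, 0.022]
ft_force: [1.1, 0.3, -0.8]
grip_width: 0.0654
```

```bash
python3 -c "
from h import *
c=snap('top','t3.png'); to(.42,.415,.2,0); a=cv2.imread('pics/t3.png'); cv2.imwrite('pics/t3c.png',cv2.resize(a[150:310,270:470],None,fx=3,fy=3))"
```

```text
t 7.77 pos [ 0.5852 -0.0043  0.2137] jaw -0.6 w 0.0725 F [-0.4  2.8  0.8] j6 1.58
units [-0.3303  0.8386 -0.0274] turnz 0.021 tiltcorr [0.016 0.094 0.   ]
```

View pics/t3c.png

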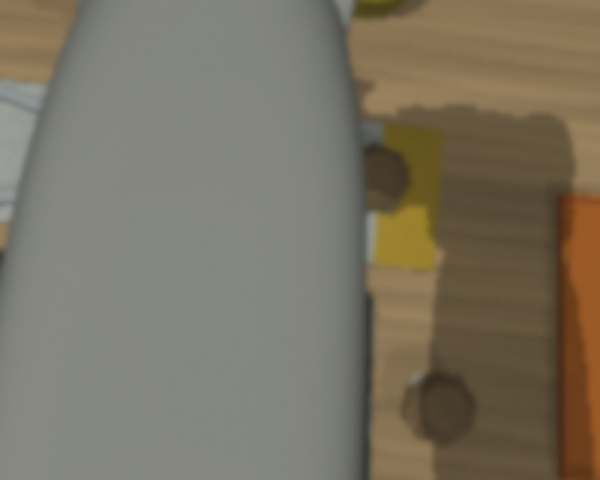

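Call:
move_arm(
  moves=[
    [[0, 0.08, 0, 0, 0.05, 0, -1], [0, 0.08, 0, 0, 0.04, 0, -1], [0, 0.08, 0, 0, 0, 0, -1], [0, 0.08, 0, 0, 0, 0, -1]],
  ],
)

```text
clock: 8.1
eef_pos: [0.5868, 0.15, 0.2221]
tool_rot: [0.713, 0.701, 0.003, 0.009]
ft_force: [1.3, -0.5, -1.4]
grip_width: 0.0852
```

```bash
cat > wads.py <<'E'
from h import *
c=snap('top',sys.argv[1]); P=cloud(c); hsv=cv2.cvtColor(c['pixels'],cv2.COLOR_RGB2HSV)
H,S,V=[hsv[...,i].astype(int) for i in range(3)]
m=(P[...,2]>.018)&(P[...,2]<.06)&(P[...,1]<.27)&(P[...,1]>-.3)&(P[...,0]>.25)&(P[...,0]<.68)&(H>4)&(H<22)
m=cv2.morphologyEx(m.astype(np.uint8),cv2.MORPH_OPEN,np.ones((5,5)))
n,l,s,ce=cv2.connectedComponentsWithStats(m)
for i in range(1,n):
    if s[i,4]<150: continue
    q=P[l==i]; print(s[i,4],'px',ce[i].round(),'mid',((q.min(0)+q.max(0))/2).round(3),'ext',np.ptp(q,axis=0).round(3),'top',q[:,2].max().round(3))
E
python3 wads.py t4.png; python3 -c "
from h import *
to(.575,-.161,.2,0)"
```

```text
343 px [364. 208.] mid [ 0.573 -0.086  0.041] ext [0.051 0.05  0.02 ] top 0.051
386 px [395. 209.] mid [ 0.578 -0.16   0.035] ext [0.051 0.052 0.029] top 0.05
282 px [299. 257.] mid [0.437 0.057 0.044] ext [0.028 0.114 0.01 ] top 0.049
457 px [416. 286.] mid [ 0.402 -0.222  0.033] ext [0.053 0.053 0.026] top 0.047
t 8.15 pos [0.5866 0.1584 0.2222] jaw -0.5 w 0.0857 F [1.4 4.  0.4] j6 1.85
units [-0.0232 -0.6388 -0.0445] turnz 0.018 tiltcorr [0.005 0.032 0.   ]
```

View pics/t4.png

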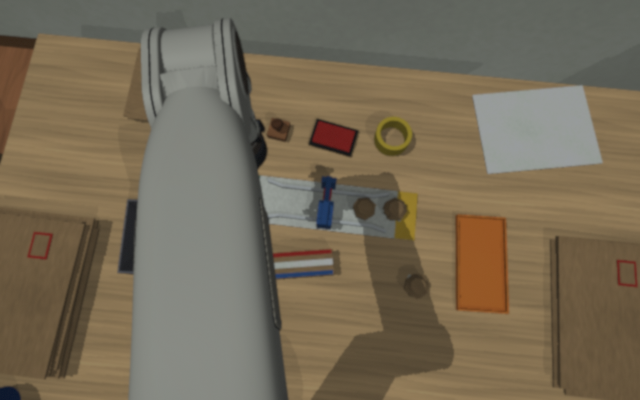

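Missed it: the wad at (395,209) is still standing, nudged about 3 mm. I'll retry lower.

Call:
move_arm(
  moves=[
    [[-0.003, -0.08, 0, 0, 0.03, 0, -1], [-0.003, -0.08, 0, 0, 0, 0, -1], [-0.003, -0.08, 0, 0, 0, 0, -1], [-0.003, -0.08, 0, 0, 0, 0, -1], [-0.003, -0.08, 0, 0, 0, 0, -1], [-0.003, -0.08, 0, 0, 0, 0, -1], [-0.003, -0.08, 0, 0, 0, 0, -1], [0, -0.06, 0, 0, 0, 0, -1]],
  ],
)

```text
clock: 8.82
eef_pos: [0.5777, -0.1493, 0.2339]
tool_rot: [0.699, 0.715, 0.009, 0.009]
ft_force: [0.3, 0.7, -0.1]
grip_width: 0.0852
```

```bash
python3 -c "
from h import *
to(.577,-.161,.034,0)"
```

```text
t 8.82 pos [ 0.5777 -0.1493  0.2339] jaw 1.2 w 0.0852 F [ 0.3  0.7 -0.1] j6 1.29
units [-0.0014 -0.0235 -0.3999] turnz -0.041 tiltcorr [-0.001  0.046  0.   ]
```

Call:
move_arm(
  moves=[
    [[0, -0.01, -0.04, 0, 0.045, -0.04, -1], [-0.002, 0, -0.08, 0, 0, 0, -1], [-0.002, 0, -0.08, 0, 0, 0, -1], [-0.002, 0, -0.08, 0, 0, 0, -1], [-0.002, 0, -0.08, 0, 0, 0, -1], [0, 0, -0.02, 0, 0, 0, -1], [0, 0, 0, 0, 0, 0, -1]],
  ],
)

```text
clock: 9.4
eef_pos: [0.5775, -0.1718, 0.0526]
tool_rot: [0.713, 0.7, 0.007, 0.015]
ft_force: [0.1, -0.2, 0.5]
grip_width: 0.0855
```

```bash
python3 -c "
from h import *
to(.577,-.161,.034,0)"
```

```text
t 9.4 pos [ 0.5775 -0.1718  0.0526] jaw -1.0 w 0.0855 F [ 0.1 -0.2  0.5] j6 1.3
units [-0.0009  0.0216 -0.0372] turnz 0.035 tiltcorr [0.022 0.061 0.   ]
```

Call:
move_arm(
  moves=[
    [[0, 0.02, -0.02, 0.02, 0.055, 0.035, -1], [0, 0, -0.015, 0, 0, 0, -1], [0, 0, 0, 0, 0, 0, -1], [0, 0, 0, 0, 0, 0, -1]],
  ],
)

```text
clock: 9.73
eef_pos: [0.5799, -0.1642, 0.0394]
tool_rot: [0.707, 0.707, 0.002, 0.005]
ft_force: [0.6, 0.1, 0.4]
grip_width: 0.0854
```

```bash
python3 -c "
from h import *
to(.577,-.161,.034,0)"
```

```text
t 9.73 pos [ 0.5799 -0.1642  0.0394] jaw -0.1 w 0.0854 F [0.6 0.1 0.4] j6 1.3
units [-0.0058  0.0064 -0.0108] turnz 0.002 tiltcorr [0.006 0.019 0.   ]
```

Call:
move_arm(
  moves=[
    [[-0.005, 0.006, -0.012, 0, 0.02, 0, -1], [0, 0, -0.004, 0, 0, 0, 1], [0, 0, -0.002, 0, 0, 0, 1], [0, 0, 0, 0, 0, 0, 1], [0, 0, 0, 0, 0, 0, 1], [0, 0, 0, 0, 0, 0, 1], [0, 0, 0, 0, 0, 0, 1], [0, 0, 0, 0, 0, 0, 1]],
  ],
)

```text
clock: 10.4
eef_pos: [0.5809, -0.1629, 0.0365]
tool_rot: [0.708, 0.706, 0.001, 0.006]
ft_force: [0.0, -0.6, 0.1]
grip_width: 0.0546
```

```bash
python3 -c "
from h import *
to(.42,.415,.2,0)"
```

```text
t 10.4 pos [ 0.5809 -0.1629  0.0365] jaw -0.1 w 0.0546 F [ 0.  -0.6  0.1] j6 1.3
units [-0.3218  1.1558  0.327 ] turnz 0.004 tiltcorr [0.014 0.02  0.   ]
```

Call:
move_arm(
  moves=[
    [[0, 0, 0.03, 0, 0, 0, 1], [0, 0, 0.06, 0, 0, 0, 1], [0, 0, 0.08, 0, 0, 0, 1], [0, 0, 0.08, 0, 0, 0, 1], [-0.01, 0.04, 0.06, 0, 0, 0, 1], [-0.02, 0.08, 0.01, 0, 0, 0, 1], [-0.02, 0.08, 0, 0, 0, 0, 1], [-0.02, 0.08, 0, 0, 0, 0, 1]],
  ],
)

```text
clock: 11.07
eef_pos: [0.5426, -0.0257, 0.1997]
tool_rot: [0.713, 0.701, 0.0, 0.005]
ft_force: [0.4, 0.6, -0.5]
grip_width: 0.0545
```

Call:
move_arm(
  moves=[
    [[-0.02, 0.08, 0, 0, 0, 0, 1], [-0.02, 0.08, 0, 0, 0, 0, 1], [-0.02, 0.08, 0, 0, 0, 0, 1], [-0.02, 0.08, 0, 0, 0, 0, 1], [-0.02, 0.08, 0, 0, 0, 0, 1], [-0.02, 0.08, 0, 0, 0, 0, 1], [-0.02, 0.08, 0, 0, 0, 0, 1], [-0.02, 0.08, 0, 0, 0, 0, 1]],
  ],
)

```text
clock: 11.73
eef_pos: [0.4587, 0.2984, 0.2016]
tool_rot: [0.715, 0.699, 0.002, 0.006]
ft_force: [0.8, 0.7, 0.2]
grip_width: 0.0542
```

```bash
python3 -c "
from h import *
to(.42,.415,.12,0)"
```

```text
t 11.73 pos [0.4587 0.2984 0.2016] jaw -1.2 w 0.0542 F [0.8 0.7 0.2] j6 2.17
units [-0.0774  0.2332 -0.1632] turnz 0.041 tiltcorr [0.01  0.023 0.   ]
```

Call:
move_arm(
  moves=[
    [[-0.025, 0.08, 0, 0, 0, 0.04, 1], [-0.025, 0.08, 0, 0, 0, 0, 1], [-0.02, 0.05, -0.05, 0, 0, 0, 1], [0, 0, -0.07, 0, 0, 0, 1], [0, 0, -0.04, 0, 0, 0, 1], [0, 0, 0, 0, 0, 0, 1]],
  ],
)

```text
clock: 12.23
eef_pos: [0.4188, 0.4158, 0.1204]
tool_rot: [0.702, 0.712, 0.007, 0.005]
ft_force: [0.8, -0.4, -0.9]
grip_width: 0.054
```

```bash
python3 -c "
from h import *
to(.42,.415,.11,0)"
```

```text
t 12.23 pos [0.4188 0.4158 0.1204] jaw 0.9 w 0.054 F [ 0.8 -0.4 -0.9] j6 2.34
units [ 0.0023 -0.0017 -0.0207] turnz -0.029 tiltcorr [-0.007  0.033  0.   ]
```

Call:
move_arm(
  moves=[
    [[0, 0, -0.02, 0, 0.03, 0, 1], [0, 0, 0, 0, 0, 0, -1], [0, 0, 0, 0, 0, 0, -1], [0, 0, 0, 0, 0, 0, -1], [0, 0, 0.04, 0, 0, 0, -1], [0, 0, 0.08, 0, 0, 0, -1], [0.01, -0.05, 0.05, 0, 0, 0, -1], [0.024, -0.076, 0, 0, 0, 0, -1]],
  ],
)

```text
clock: 12.9
eef_pos: [0.4373, 0.3544, 0.2014]
tool_rot: [0.7, 0.714, 0.003, -0.001]
ft_force: [1.3, 0.0, 0.1]
grip_width: 0.0854
```

Call:
move_arm(
  moves=[
    [[0.024, -0.078, 0, 0, 0, 0, -1], [0.024, -0.078, 0, 0, 0, 0, -1], [0.024, -0.078, 0, 0, 0, 0, -1], [0.024, -0.078, 0, 0, 0.01, 0, -1], [0.024, -0.078, 0, 0, 0.01, 0, -1], [0.024, -0.078, 0, 0, 0.01, 0, -1], [0.024, -0.078, 0, 0, 0.01, 0, -1], [0.024, -0.078, 0, 0, 0.01, 0, -1]],
  ],
)

```text
clock: 13.57
eef_pos: [0.5404, 0.0365, 0.2212]
tool_rot: [0.701, 0.713, 0.011, -0.003]
ft_force: [1.0, 0.6, 0.9]
grip_width: 0.0851
```

```bash
python3 -c "
from h import *
to(.573,-.086,.2,0); c=snap('top','t5.png')"
```

```text
t 13.57 pos [0.5404 0.0365 0.2212] jaw 1.0 w 0.0851 F [1.  0.6 0.9] j6 1.61
units [ 0.0652 -0.245  -0.0423] turnz -0.033 tiltcorr [-0.039  0.022  0.   ]
```

View pics/t5.png

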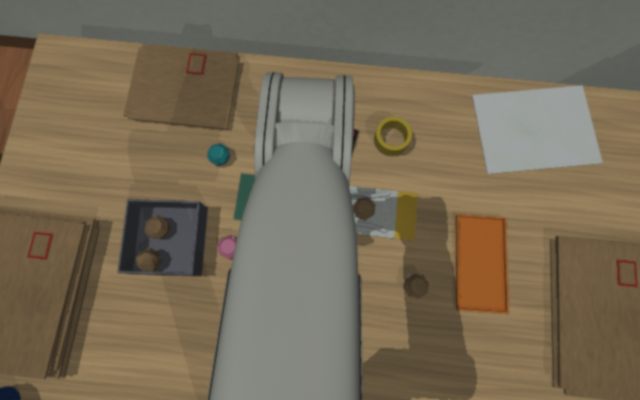

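Two wads are in the bin at (156,228) and (147,261). The third, at (364,208), is unmoved.

Call:
move_arm(
  moves=[
    [[0.021, -0.078, 0, -0.02, 0.01, -0.03, -1], [0.021, -0.078, 0, -0.02, 0.01, 0, -1], [0.018, -0.07, 0, 0, 0.01, 0, -1], [0, 0, -0.02, 0, 0, 0, -1], [0, 0, -0.08, 0, 0, 0, -1], [0, 0, -0.08, 0, 0, 0, -1], [0, 0, -0.06, 0, 0, 0, -1], [0, 0, 0, 0, 0, 0, -1]],
  ],
)

```text
clock: 14.28
eef_pos: [0.5784, -0.0919, 0.1135]
tool_rot: [0.717, 0.697, 0.007, 0.016]
ft_force: [-1.1, 0.5, -0.4]
grip_width: 0.0853
```

```bash
python3 -c "
from h import *
to(.573,-.086,.034,0)"
```

```text
t 14.28 pos [ 0.5784 -0.0919  0.1135] jaw -1.7 w 0.0853 F [-1.1  0.5 -0.4] j6 1.45
units [-0.0108  0.0119 -0.1591] turnz 0.056 tiltcorr [0.024 0.061 0.   ]
```

Call:
move_arm(
  moves=[
    [[-0.01, 0.01, -0.06, 0.02, 0.06, 0.055, -1], [0, 0, -0.07, 0, 0, 0, -1], [0, 0, -0.025, 0, 0, 0, -1], [0, 0, 0, 0, 0, 0, -1], [0, 0, 0, 0, 0, 0, -1]],
  ],
)

```text
clock: 14.7
eef_pos: [0.5783, -0.0871, 0.0438]
tool_rot: [0.707, 0.707, 0.004, 0.005]
ft_force: [-0.3, 0.1, 0.6]
grip_width: 0.0855
```

```bash
python3 -c "
from h import *
to(.573,-.086,.035,0)"
```

```text
t 14.7 pos [ 0.5783 -0.0871  0.0438] jaw -0.1 w 0.0855 F [-0.3  0.1  0.6] j6 1.42
units [-0.0106  0.0023 -0.0176] turnz 0.002 tiltcorr [0.005 0.024 0.   ]
```

Call:
move_arm(
  moves=[
    [[-0.01, 0.002, -0.018, 0, 0.02, 0, -1], [0, 0, -0.006, 0, 0, 0, 1], [0, 0, -0.002, 0, 0, 0, 1], [0, 0, 0, 0, 0, 0, 1], [0, 0, 0, 0, 0, 0, 1], [0, 0, 0, 0, 0, 0, 1], [0, 0, 0, 0, 0, 0, 1], [0, 0, 0.02, 0, 0, 0, 1]],
  ],
)

```text
clock: 15.37
eef_pos: [0.578, -0.0863, 0.0492]
tool_rot: [0.707, 0.707, 0.003, 0.007]
ft_force: [-0.5, -0.7, -1.7]
grip_width: 0.0538
```

```bash
python3 -c "
from h import *
to(.485,.345,.2,0)"
```

```text
t 15.37 pos [ 0.578  -0.0863  0.0492] jaw -0.1 w 0.0538 F [-0.5 -0.7 -1.7] j6 1.42
units [-0.186   0.8627  0.3016] turnz 0.002 tiltcorr [0.009 0.027 0.   ]
```

Call:
move_arm(
  moves=[
    [[0, 0, 0.08, 0, 0, 0, 1], [0, 0, 0.08, 0, 0, 0, 1], [0, 0, 0.08, 0, 0, 0, 1], [-0.007, 0.04, 0.06, 0, 0, 0, 1], [-0.017, 0.08, 0.01, 0, 0, 0, 1], [-0.017, 0.08, 0, 0, 0, 0, 1], [-0.017, 0.08, 0, 0, 0, 0, 1], [-0.017, 0.08, 0, 0, 0, 0, 1]],
  ],
)

```text
clock: 16.03
eef_pos: [0.5396, 0.0914, 0.2192]
tool_rot: [0.714, 0.7, 0.007, 0.01]
ft_force: [0.6, 0.6, -0.4]
grip_width: 0.0538
```

Call:
move_arm(
  moves=[
    [[-0.017, 0.08, 0, 0, 0, 0, 1], [-0.017, 0.08, 0, 0, 0, 0, 1], [-0.017, 0.08, 0, 0, 0, 0, 1], [-0.017, 0.08, 0, 0, 0, 0, 1], [-0.017, 0.08, 0, 0, 0, 0, 1], [-0.01, 0.06, 0, 0, 0, 0, 1], [0, 0, -0.04, 0, 0, 0, 1], [0, 0, -0.07, 0, 0, 0, 1]],
  ],
)

```text
clock: 16.7
eef_pos: [0.4903, 0.3395, 0.1798]
tool_rot: [0.71, 0.704, 0.021, 0.012]
ft_force: [0.8, 1.0, -0.7]
grip_width: 0.0539
```

```bash
python3 -c "
from h import *
to(.485,.345,.12,0)"
```

```text
t 16.7 pos [0.4903 0.3395 0.1798] jaw -0.5 w 0.0539 F [ 0.8  1.  -0.7] j6 2.19
units [-0.0107  0.0109 -0.1196] turnz 0.017 tiltcorr [-0.024  0.088  0.   ]
```

Call:
move_arm(
  moves=[
    [[-0.01, 0.01, -0.05, -0.02, 0.08, 0.02, 1], [0, 0, -0.05, 0, 0, 0, 1], [0, 0, 0, 0, 0, 0, 1], [0, 0, 0, 0, 0, 0, -1], [0, 0, 0, 0, 0, 0, -1], [0, 0, 0, 0, 0, 0, -1], [0, 0, 0.04, 0, 0, 0, -1], [0, 0, 0.08, 0, 0, 0, -1]],
  ],
)

```text
clock: 17.37
eef_pos: [0.478, 0.3424, 0.1832]
tool_rot: [0.705, 0.709, -0.007, -0.002]
ft_force: [-0.4, 0.1, 0.3]
grip_width: 0.0857
```

```bash
python3 -c "
from h import *
to(.402,-.222,.2,0)"
```

```text
t 17.37 pos [0.478  0.3424 0.1832] jaw 0.3 w 0.0857 F [-0.4  0.1  0.3] j6 2.19
units [-0.1521 -1.1288  0.0336] turnz -0.011 tiltcorr [ 0.016 -0.024  0.   ]
```

Call:
move_arm(
  moves=[
    [[-0.011, -0.08, 0.03, 0, 0, 0, -1], [-0.011, -0.08, 0, 0, 0, 0, -1], [-0.011, -0.08, 0, 0, 0, 0, -1], [-0.011, -0.08, 0, 0, 0, 0, -1], [-0.011, -0.08, 0, 0, 0, 0, -1], [-0.011, -0.08, 0, 0, 0, 0, -1], [-0.011, -0.08, 0, 0, 0, 0, -1], [-0.011, -0.08, 0, 0, 0, 0, -1]],
  ],
)

```text
clock: 18.03
eef_pos: [0.4455, 0.0257, 0.2277]
tool_rot: [0.701, 0.713, 0.02, 0.01]
ft_force: [0.6, -1.0, 0.5]
grip_width: 0.0852
```

Call:
move_arm(
  moves=[
    [[-0.011, -0.08, 0, 0, 0, 0, -1], [-0.011, -0.08, 0, 0, 0, 0, -1], [-0.011, -0.08, 0, 0, 0, 0, -1], [-0.011, -0.08, 0, 0, 0, 0, -1], [-0.011, -0.08, 0, 0, 0, 0, -1], [-0.005, -0.05, 0, 0, 0, 0, -1], [0, 0, 0, 0, 0, 0, -1], [0, 0, 0, 0, 0, 0, -1]],
  ],
)

```text
clock: 18.7
eef_pos: [0.416, -0.2169, 0.2482]
tool_rot: [0.706, 0.707, 0.028, 0.03]
ft_force: [-0.8, 1.3, -0.2]
grip_width: 0.0857
```

```bash
python3 wads.py t6.png; python3 -c "
from h import *
to(.402,-.222,.03,0)"
```

```text
257 px [309. 257.] mid [0.442 0.034 0.043] ext [0.027 0.101 0.01 ] top 0.048
169 px [270. 259.] mid [0.426 0.122 0.044] ext [0.023 0.069 0.012] top 0.05
442 px [416. 286.] mid [ 0.402 -0.223  0.033] ext [0.053 0.053 0.027] top 0.046
t 18.75 pos [ 0.4164 -0.2166  0.2485] jaw 0.1 w 0.0856 F [-0.5 -0.5  1.1] j6 1.07
units [-0.0287 -0.0108 -0.4369] turnz -0.005 tiltcorr [0.006 0.156 0.   ]
```

View pics/t6.png

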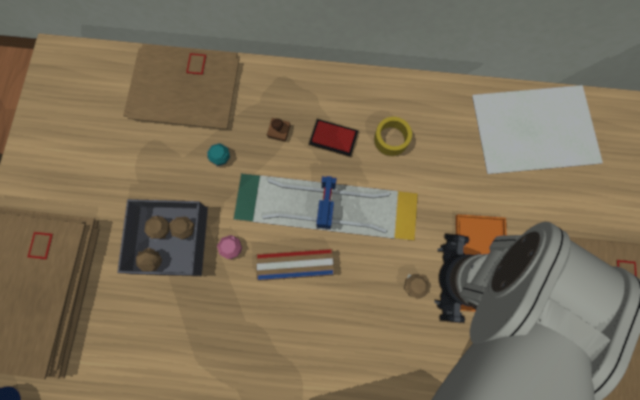

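Three wads are in the bin and the lane is empty. The last one is at (416,286).

Call:
move_arm(
  moves=[
    [[-0.02, -0.01, -0.02, 0, 0.15, 0, -1], [-0.01, 0, -0.07, 0, 0, 0, -1], [-0.003, 0, -0.08, 0, 0, 0, -1], [-0.003, 0, -0.08, 0, 0, 0, -1], [-0.003, 0, -0.08, 0, 0, 0, -1], [0, 0, -0.05, 0, 0, 0, -1], [0, 0, 0, 0, 0, 0, -1], [0, 0, 0, 0, 0, 0, -1]],
  ],
)

```text
clock: 19.42
eef_pos: [0.4028, -0.2147, 0.0639]
tool_rot: [0.701, 0.713, 0.003, 0.012]
ft_force: [-0.5, 0.3, 1.3]
grip_width: 0.0856
```

```bash
python3 -c "
from h import *
to(.402,-.222,.028,0)"
```

```text
t 19.42 pos [ 0.4028 -0.2147  0.0639] jaw 1.0 w 0.0856 F [-0.5  0.3  1.3] j6 1.06
units [-0.0017 -0.0147 -0.0719] turnz -0.033 tiltcorr [0.023 0.042 0.   ]
```

Call:
move_arm(
  moves=[
    [[-0.002, -0.014, -0.06, 0.02, 0.04, -0.03, -1], [0, 0, -0.02, 0, 0, 0, -1], [0, 0, 0, 0, 0, 0, 1], [0, 0, 0, 0, 0, 0, 1], [0, 0, 0, 0, 0, 0, 1], [0, 0, 0, 0, 0, 0, 1], [0, 0, 0, 0, 0, 0, 1], [0, 0, 0, 0, 0, 0, 1]],
  ],
)

```text
clock: 20.08
eef_pos: [0.4118, -0.2227, 0.037]
tool_rot: [0.704, 0.71, 0.003, 0.011]
ft_force: [-0.4, 0.7, 0.1]
grip_width: 0.0539
```

```bash
python3 -c "
from h import *
to(.45,.335,.2,0)"
```

```text
t 20.08 pos [ 0.4118 -0.2227  0.037 ] jaw 0.5 w 0.0539 F [-0.4  0.7  0.1] j6 1.07
units [0.0763 1.1153 0.326 ] turnz -0.016 tiltcorr [0.022 0.04  0.   ]
```

Call:
move_arm(
  moves=[
    [[0, 0, 0.03, 0, 0, 0, 1], [0, 0, 0.07, 0, 0, 0, 1], [0, 0, 0.08, 0, 0, 0, 1], [0, 0, 0.08, 0, 0, 0, 1], [0, 0.04, 0.06, 0, 0, 0, 1], [0, 0.08, 0.01, 0, 0, 0, 1], [0, 0.08, 0, 0, 0, 0, 1], [0, 0.08, 0, 0, 0, 0, 1]],
  ],
)

```text
clock: 20.75
eef_pos: [0.4116, -0.0834, 0.2146]
tool_rot: [0.709, 0.705, 0.006, 0.016]
ft_force: [1.0, 0.9, -0.0]
grip_width: 0.054
```

Call:
move_arm(
  moves=[
    [[0, 0.08, 0, 0, 0, 0, 1], [0, 0.08, 0, 0, 0, 0, 1], [0, 0.08, 0, 0, 0, 0, 1], [0, 0.08, 0, 0, 0, 0, 1], [0, 0.08, 0, 0, 0, 0, 1], [0, 0.08, 0, 0, 0, 0, 1], [0, 0.08, 0, 0, 0, 0, 1], [0, 0.08, 0, 0, 0, 0, 1]],
  ],
)

```text
clock: 21.42
eef_pos: [0.409, 0.2498, 0.2221]
tool_rot: [0.711, 0.703, 0.014, 0.021]
ft_force: [0.6, -0.9, -0.5]
grip_width: 0.0541
```

```bash
python3 -c "
from h import *
to(.418,.342,.12,0)"
```

```text
t 21.42 pos [0.409  0.2498 0.2221] jaw -0.6 w 0.0541 F [ 0.6 -0.9 -0.5] j6 2.15
units [ 0.018   0.1845 -0.2042] turnz 0.021 tiltcorr [0.021 0.093 0.   ]
```

Call:
move_arm(
  moves=[
    [[0.01, 0.08, 0, 0.01, 0.09, 0.02, 1], [0.006, 0.08, 0, 0, 0, 0, 1], [0, 0.01, -0.06, 0, 0, 0, 1], [0, 0, -0.08, 0, 0, 0, 1], [0, 0, -0.06, 0, 0, 0, 1], [0, 0, -0.02, 0, 0, 0, 1]],
  ],
)

```text
clock: 21.92
eef_pos: [0.4177, 0.3524, 0.1159]
tool_rot: [0.702, 0.712, 0.01, 0.001]
ft_force: [-0.8, -1.3, -1.6]
grip_width: 0.054
```

```bash
python3 -c "
from h import *
to(.418,.342,.12,0)"
```

```text
t 21.92 pos [0.4177 0.3524 0.1159] jaw 0.9 w 0.054 F [-0.8 -1.3 -1.6] j6 2.26
units [ 0.0006 -0.0208  0.0082] turnz -0.028 tiltcorr [-0.022  0.03   0.   ]
```

Call:
move_arm(
  moves=[
    [[0, -0.02, 0, -0.02, 0.03, 0, 1], [0, 0, 0, 0, 0, 0, -1], [0, 0, 0, 0, 0, 0, -1], [0, 0, 0, 0, 0, 0, -1], [0, 0, 0.04, 0, 0, 0, -1], [0, 0, 0.08, 0, 0, 0, -1], [0, -0.03, 0.06, 0, 0, 0.1, -1], [0, -0.07, 0, 0, 0, 0.1, -1]],
  ],
)

```text
clock: 22.58
eef_pos: [0.4178, 0.2929, 0.2116]
tool_rot: [0.661, 0.751, 0.001, 0.0]
ft_force: [1.5, 0.1, 0.9]
grip_width: 0.0855
```

Call:
move_arm(
  moves=[
    [[0, -0.08, 0, 0, 0, 0.1, -1], [0, -0.08, 0, 0, 0, 0.03, -1], [0, -0.08, 0, 0, 0, 0, -1], [0, -0.08, 0, 0, 0, 0, -1]],
  ],
)

```text
clock: 22.92
eef_pos: [0.4225, 0.1314, 0.2229]
tool_rot: [0.63, 0.776, 0.012, 0.005]
ft_force: [1.2, -0.7, -0.2]
grip_width: 0.0851
```

```bash
python3 -c "
from h import *
to(.421,.065,.2,10.2); c=snap('top','t7.png');c=snap('side','s7.png')"
```

```text
t 22.92 pos [0.4225 0.1314 0.2229] jaw 11.9 w 0.0851 F [ 1.2 -0.7 -0.2] j6 1.66
units [-0.003  -0.1329 -0.0458] turnz -0.056 tiltcorr [-0.022  0.045  0.   ]
```

View pics/t7.png

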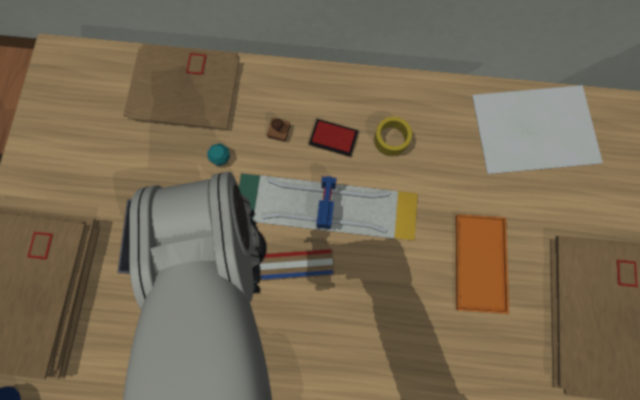

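View pics/s7.png

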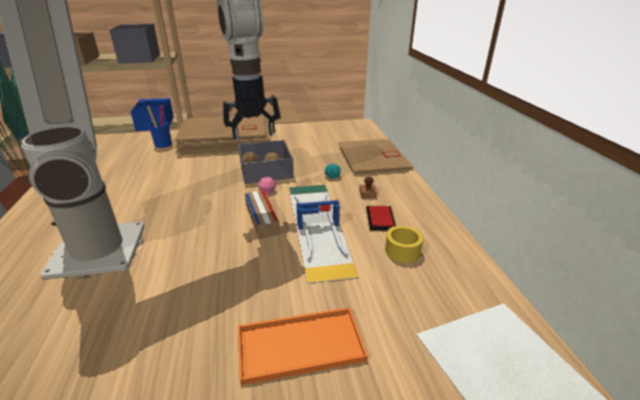

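Call:
move_arm(
  moves=[
    [[-0.001, -0.08, 0, -0.02, 0.04, -0.05, -1], [-0.002, -0.04, -0.03, 0, 0, 0, -1], [0, 0, -0.08, 0, 0, 0, -1], [0, 0, -0.08, 0, 0, 0, -1], [0, 0, -0.05, 0, 0, 0, -1], [0, 0, 0, 0, 0, 0, -1], [0, 0, 0, 0, 0, 0, -1]],
  ],
)

```text
clock: 23.6
eef_pos: [0.4302, 0.0708, 0.113]
tool_rot: [0.646, 0.763, 0.014, 0.011]
ft_force: [0.6, 0.2, 0.4]
grip_width: 0.0854
```

```bash
python3 -c "
from h import *
to(.421,.065,.034,10.2); c=snap('top','t8.png')
P=cloud(c); m=np.zeros(P.shape[:2],bool); m[190:290,105:220]=1; m&=(P[...,2]>.03)&(P[...,2]<.062)&(P[...,0]>.37)&(P[...,0]<.525)&(P[...,1]>.3)&(P[...,1]<.455)
n,l,s,ce=cv2.connectedComponentsWithStats(m.astype(np.uint8))
for i in range(1,n):
  if s[i,4]>60: print(s[i,4],ce[i].round(),P[l==i].mean(0).round(3))
a=cv2.imread('pics/t8.png')[180:300,100:340]; cv2.imwrite('pics/t8c.png',cv2.resize(a,None,fx=3,fy=3))"
```

```text
t 23.6 pos [0.4302 0.0708 0.113 ] jaw 9.5 w 0.0854 F [0.6 0.2 0.4] j6 1.57
units [-0.0184 -0.0117 -0.1579] turnz 0.023 tiltcorr [-0.013  0.065  0.   ]
425 [156. 227.] [0.473 0.402 0.042]
410 [181. 227.] [0.479 0.343 0.042]
434 [181. 255.] [0.413 0.33  0.042]
456 [148. 260.] [0.395 0.403 0.047]
78 [126. 262.] [0.385 0.453 0.047]
```

View pics/t8c.png

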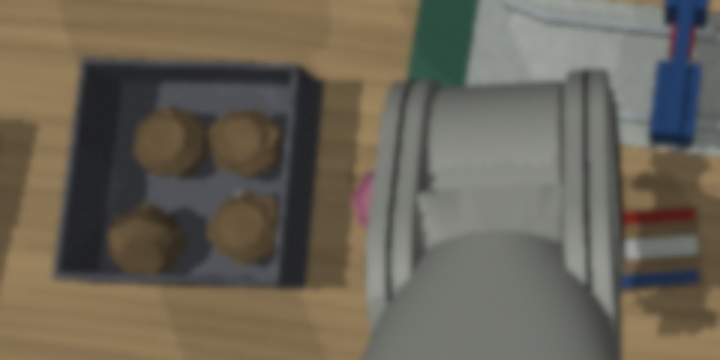

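All four wads are in the bin. Now the carton.

Call:
move_arm(
  moves=[
    [[-0.018, -0.012, 0, -0.01, 0.065, 0.02, -1], [-0.002, 0, -0.06, 0, 0, 0, -1], [-0.002, 0, -0.06, 0, 0, 0, -1], [0, 0, -0.03, 0, 0, 0, -1], [0, 0, 0, 0, 0, 0, -1], [0, 0, 0, 0, 0, 0, -1]],
  ],
)

```text
clock: 24.15
eef_pos: [0.4326, 0.0693, 0.0508]
tool_rot: [0.64, 0.768, 0.012, 0.009]
ft_force: [0.1, 0.3, 0.6]
grip_width: 0.0851
```

```bash
python3 -c "
from h import *
to(.421,.065,.034,10.2)"
```

```text
t 24.15 pos [0.4326 0.0693 0.0508] jaw 10.3 w 0.0851 F [0.1 0.3 0.6] j6 1.55
units [-0.0233 -0.0086 -0.0336] turnz -0.005 tiltcorr [-0.013  0.053  0.   ]
```

Call:
move_arm(
  moves=[
    [[-0.023, -0.008, -0.016, -0.01, 0.05, 0, -1], [-0.008, 0, -0.01, 0, 0.02, 0, -1], [-0.002, 0, -0.005, 0, 0, 0, -1], [0, 0, 0, 0, 0, 0, -1]],
  ],
)

```text
clock: 24.48
eef_pos: [0.4198, 0.0663, 0.04]
tool_rot: [0.64, 0.768, 0.001, -0.002]
ft_force: [0.4, 0.2, -0.5]
grip_width: 0.0855
```

```bash
python3 -c "
from h import *
to(.421,.065,.034,10.2)"
```

```text
t 24.48 pos [0.4198 0.0663 0.04  ] jaw 10.4 w 0.0855 F [ 0.4  0.2 -0.5] j6 1.54
units [ 0.0025 -0.0025 -0.0119] turnz -0.007 tiltcorr [-0.005 -0.003 -0.   ]
```

Call:
move_arm(
  moves=[
    [[0.001, -0.002, -0.012, 0, 0, 0, -1], [0, 0, -0.004, 0, 0, 0, 1], [0, 0, -0.002, 0, 0, 0, 1], [0, 0, 0, 0, 0, 0, 1], [0, 0, 0, 0, 0, 0, 1], [0, 0, 0, 0, 0, 0, 1], [0, 0, 0, 0, 0, 0, 1], [0, 0, 0, 0, 0, 0, 1]],
  ],
)

```text
clock: 25.15
eef_pos: [0.4216, 0.0653, 0.0315]
tool_rot: [0.64, 0.768, 0.002, -0.001]
ft_force: [0.1, 0.2, 1.9]
grip_width: 0.0585
```

```bash
python3 -c "
from h import *
to(.5765,.120,.15,-0.7)"
```

```text
t 25.15 pos [0.4216 0.0653 0.0315] jaw 10.4 w 0.0585 F [0.1 0.2 1.9] j6 1.54
units [0.3098 0.1093 0.2369] turnz -0.37 tiltcorr [-0.007  0.002  0.   ]
```

Call:
move_arm(
  moves=[
    [[0, 0, 0.02, 0, 0, 0, 1], [0, 0, 0.05, 0, 0, 0, 1], [0, 0, 0.06, 0, 0, 0, 1], [0, 0, 0.06, 0, 0, 0, 1], [0.02, 0.01, 0.04, 0, 0, -0.06, 1], [0.05, 0.02, 0, 0, 0, -0.08, 1], [0.06, 0.02, 0, 0, 0, -0.08, 1], [0.06, 0.02, 0, 0, 0, -0.08, 1]],
  ],
)

```text
clock: 25.82
eef_pos: [0.5064, 0.0983, 0.1481]
tool_rot: [0.702, 0.713, -0.005, -0.007]
ft_force: [0.1, -0.6, -1.6]
grip_width: 0.0586
```

```bash
python3 -c "
from h import *
to(.576,.120,.12,-0.6);c=snap('side','s9.png')"
```

```text
t 25.82 pos [0.5064 0.0983 0.1481] jaw 0.9 w 0.0586 F [ 0.1 -0.6 -1.6] j6 1.74
units [ 0.1391  0.0434 -0.0562] turnz -0.05 tiltcorr [-0.005 -0.033 -0.   ]
```

View pics/s9.png

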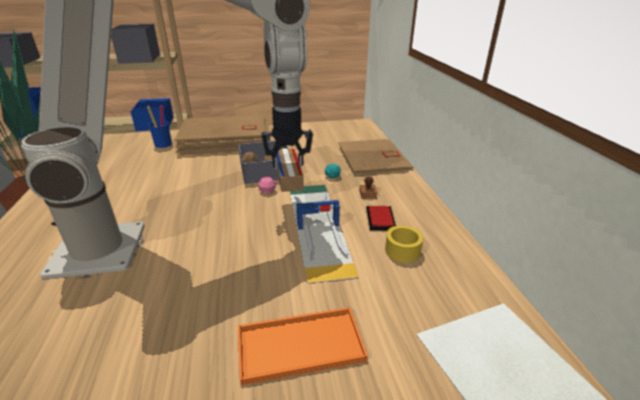

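Call:
move_arm(
  moves=[
    [[0.05, 0.016, 0, 0, -0.02, -0.02, 1], [0.05, 0.016, 0, 0, -0.01, 0, 1], [0.03, 0.008, 0, 0, 0, 0, 1], [0, 0, 0, 0, 0, 0, 1], [0, 0, 0, 0, 0, 0, 1]],
  ],
)

```text
clock: 26.28
eef_pos: [0.5793, 0.1214, 0.1413]
tool_rot: [0.705, 0.709, -0.0, -0.002]
ft_force: [-0.3, -0.4, -2.9]
grip_width: 0.0586
```

```bash
python3 -c "
from h import *
to(.576,.120,.1,-0.6)"
```

```text
t 26.28 pos [0.5793 0.1214 0.1413] jaw 0.3 w 0.0586 F [-0.3 -0.4 -2.9] j6 1.77
units [-0.0066 -0.0028 -0.0827] turnz -0.03 tiltcorr [-0.005 -0.007 -0.   ]
```

Call:
move_arm(
  moves=[
    [[-0.006, -0.003, -0.05, 0, 0, -0.03, 1], [-0.002, 0, -0.06, 0, 0, 0, 1], [-0.002, 0, -0.04, 0, 0, 0, 1], [0, 0, 0, 0, 0, 0, 1], [0, 0, 0, 0, 0, 0, 1]],
  ],
)

```text
clock: 26.7
eef_pos: [0.5686, 0.1181, 0.0636]
tool_rot: [0.711, 0.703, -0.002, -0.003]
ft_force: [0.7, 0.1, -1.7]
grip_width: 0.0589
```

```bash
python3 -c "
from h import *
to(.576,.120,.038,-0.6)
c=snap('top','t10.png'); P=cloud(c); a=cv2.imread('pics/t10.png'); cv2.imwrite('pics/t10c.png',cv2.resize(a[150:260,220:430],None,fx=3.8,fy=3.8))"
```

```text
t 26.7 pos [0.5686 0.1181 0.0636] jaw -0.6 w 0.0589 F [ 0.7  0.1 -1.7] j6 1.78
units [ 0.0148  0.0037 -0.0511] turnz 0.001 tiltcorr [-0.003 -0.015 -0.   ]
```

View pics/t10c.png

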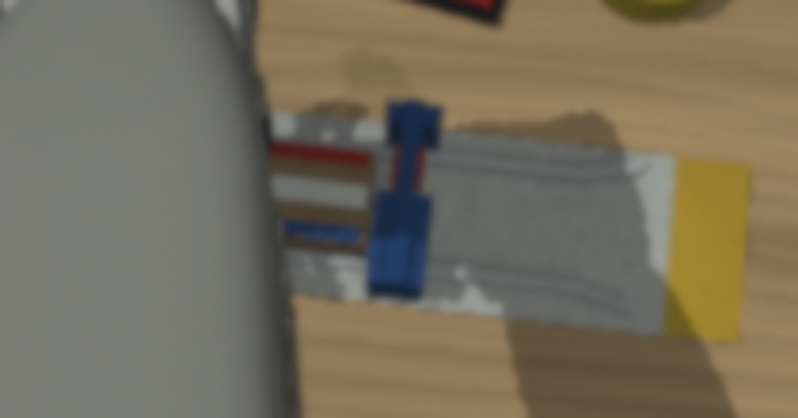

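Call:
move_arm(
  moves=[
    [[0.014, 0.003, 0, 0, -0.015, 0, 1], [0.003, 0, 0, 0, 0, 0, 1], [0, 0, 0, 0, 0, 0, 1]],
  ],
)

```text
clock: 27.0
eef_pos: [0.5789, 0.1198, 0.0673]
tool_rot: [0.711, 0.703, 0.002, 0.001]
ft_force: [-0.3, 0.2, -2.3]
grip_width: 0.0588
```

```bash
python3 -c "
from h import *
to(.576,.120,.038,-0.6)
c=snap('top','t11.png'); P=cloud(c); 
for y in (.035,.042,.05):
  m=(abs(P[...,1]-y)<.004)&(P[...,0]>.5)&(P[...,0]<.65); q=P[m]
  t=q[q[:,2]>.06]; r=q[(q[:,2]>.01)&(q[:,2]<.022)]
  print(y,'carton x',t[:,0].min().round(4),t[:,0].max().round(4),np.median(t[:,2]).round(3),'rails',np.sort(r[:,0]).round(3)[::3])
"
```

```text
t 27.0 pos [0.5789 0.1198 0.0673] jaw -0.6 w 0.0588 F [-0.3  0.2 -2.3] j6 1.79
units [-0.0057  0.0004 -0.0586] turnz 0.001 tiltcorr [-0.004  0.008  0.   ]
0.035 carton x 0.5464 0.6063 0.08 rails [0.533 0.534 0.536 0.539]
0.042 carton x 0.5464 0.6058 0.08 rails [0.533 0.535 0.538 0.54 ]
0.05 carton x 0.5467 0.6071 0.079 rails [0.534 0.534 0.537 0.539]
```

Call:
move_arm(
  moves=[
    [[-0.006, 0, -0.02, 0, 0.005, 0, 1], [-0.001, 0, -0.015, 0, 0, 0, 1], [0, 0, 0, 0, 0, 0, 1]],
  ],
)

```text
clock: 27.3
eef_pos: [0.5775, 0.1203, 0.0513]
tool_rot: [0.711, 0.703, 0.004, 0.001]
ft_force: [0.1, 0.2, -2.7]
grip_width: 0.0587
```

```bash
python3 -c "
from h import *
to(.576,.120,.0355,-0.6)"
```

```text
t 27.3 pos [0.5775 0.1203 0.0513] jaw -0.6 w 0.0587 F [ 0.1  0.2 -2.7] j6 1.79
units [-0.0031 -0.0007 -0.0316] turnz 0.001 tiltcorr [-0.007  0.015  0.   ]
```

Call:
move_arm(
  moves=[
    [[-0.002, 0, -0.012, -0.007, 0.014, 0, 1], [-0.001, 0, -0.012, 0, 0.005, 0, 1], [-0.001, 0, -0.008, 0, 0, 0, 1], [0, 0, -0.004, 0, 0, 0, 1], [0, 0, 0, 0, 0, 0, 1]],
  ],
)

```text
clock: 27.72
eef_pos: [0.5758, 0.1204, 0.0363]
tool_rot: [0.711, 0.703, -0.0, -0.0]
ft_force: [-0.3, -0.6, -1.9]
grip_width: 0.0587
```

```bash
python3 -c "
from h import *
to(.576,.120,.0355,-0.6)"
```

```text
t 27.72 pos [0.5758 0.1204 0.0363] jaw -0.6 w 0.0587 F [-0.3 -0.6 -1.9] j6 1.79
units [ 0.0004 -0.0008 -0.0016] turnz 0.001 tiltcorr [ 0.    -0.001  0.   ]
```

Call:
move_arm(
  moves=[
    [[0, 0, -0.006, 0, 0, 0, 1], [0, 0, -0.002, 0, 0, 0, -1], [0, 0, 0, 0, 0, 0, -1], [0, 0, 0, 0, 0, 0, -1], [0, 0, 0, 0, 0, 0, -1], [0, 0, 0.01, 0, 0, 0, -1]],
  ],
)

```text
clock: 28.22
eef_pos: [0.5765, 0.1206, 0.0384]
tool_rot: [0.711, 0.703, 0.001, 0.0]
ft_force: [-0.2, -0.2, -0.7]
grip_width: 0.0855
```

```bash
cat > carton.py <<'E'
from h import *
c=snap('top',sys.argv[1]); P=cloud(c); z=P[...,2]; hsv=cv2.cvtColor(c['pixels'],cv2.COLOR_RGB2HSV)
H,S,V=[hsv[...,i].astype(int) for i in range(3)]
roi=(P[...,0]>.34)&(P[...,0]<.66)&(P[...,1]>-.5)&(P[...,1]<.27)
L=np.array([.5745,.0059]); th=np.radians(-.6); R=np.array([[np.cos(th),np.sin(th)],[-np.sin(th),np.cos(th)]])
for n,m in (('red',((H<8)|(H>172))&(S>110)&(z<.0545)),('blue',(H>105)&(H<125)&(S>110)&(z<.0545)),('top',(z>.04)&(z<.0545)&(H>4)&(H<30)|((S<50)&(z>.04)&(z<.0545)))):
    m=cv2.morphologyEx((m&roi&(z>.035)).astype(np.uint8),cv2.MORPH_OPEN,np.ones((3,3)))
    k,l,s,ce=cv2.connectedComponentsWithStats(m)
    for i in range(1,k):
        if s[i,4]<25: continue
        q=(P[l==i][:,:2]-L)@R.T*1000
        print(n,s[i,4],'px',ce[i].round(),'lane x %.0f..%.0f y %.0f..%.0f'%(*np.percentile(q[:,0],[1,99]),*np.percentile(q[:,1],[1,99])),'z %.4f'%np.median(P[l==i][:,2]))
E
python3 carton.py t12.png; python3 -c "
from h import *
to(.5765,.185,.0355,-0.6)
a=cv2.imread('pics/t12.png'); cv2.imwrite('pics/t12c.png',cv2.resize(a[150:260,220:430],None,fx=3.8,fy=3.8))"
```

```text
red 81 px [304. 190.] lane x 20..28 y 28..88 z 0.0478
top 415 px [304. 199.] lane x -19..20 y 25..87 z 0.0475
t 28.27 pos [0.5775 0.1208 0.04  ] jaw -0.6 w 0.0853 F [ 0.5 -0.4  0.9] j6 1.79
units [-0.0019  0.1285 -0.009 ] turnz 0.001 tiltcorr [-0.001  0.007  0.   ]
```

View pics/t12c.png

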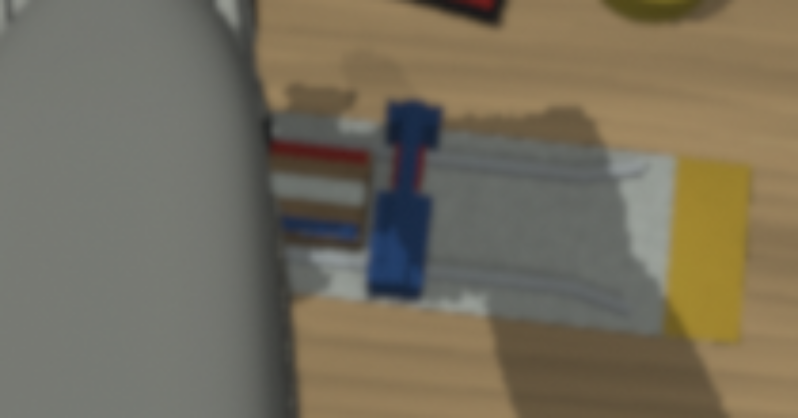

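Carton is flat in the lane: top at 48 mm, red stripe at lane x +20..28, centre about y +115. I'll regrip near its green end.

Call:
move_arm(
  moves=[
    [[0, 0.04, 0, 0, 0, 0, -1], [0, 0.05, 0, 0, 0, 0, -1], [-0.001, 0.03, 0, 0, 0, 0, -1], [0, 0, -0.004, 0, 0, 0, -1], [0, 0, 0, 0, 0, 0, -1]],
  ],
)

```text
clock: 28.68
eef_pos: [0.5782, 0.1818, 0.0388]
tool_rot: [0.712, 0.702, 0.002, 0.002]
ft_force: [-0.3, -0.6, 0.1]
grip_width: 0.0857
```

```bash
python3 -c "
from h import *
to(.577,.185,.0365,-0.6)"
```

```text
t 28.68 pos [0.5782 0.1818 0.0388] jaw -0.8 w 0.0857 F [-0.3 -0.6  0.1] j6 1.89
units [-0.0024  0.0065 -0.0045] turnz 0.007 tiltcorr [-0.001  0.011  0.   ]
```

Call:
move_arm(
  moves=[
    [[-0.004, 0.004, -0.006, 0, 0.01, 0.005, -1], [0, 0, -0.002, 0, 0, 0, 1], [0, 0, 0, 0, 0, 0, 1], [0, 0, 0, 0, 0, 0, 1], [0, 0, 0, 0, 0, 0, 1], [0, 0, 0, 0, 0, 0, 1], [0, 0, 0, 0, 0, 0, 1]],
  ],
)

```text
clock: 29.27
eef_pos: [0.5763, 0.1806, 0.0345]
tool_rot: [0.712, 0.702, 0.0, -0.001]
ft_force: [0.3, 1.5, -0.0]
grip_width: 0.0588
```

```bash
python3 -c "
from h import *
to(.5755,.045,.0365,-0.6)"
```

```text
t 29.27 pos [0.5763 0.1806 0.0345] jaw -0.9 w 0.0588 F [ 0.3  1.5 -0. ] j6 1.89
units [-0.0016 -0.2711  0.0039] turnz 0.009 tiltcorr [-0.002 -0.001 -0.   ]
```

Call:
move_arm(
  moves=[
    [[0, -0.02, 0, 0, 0, 0, 1], [0, -0.03, 0, 0, 0, 0, 1], [0, -0.03, 0, 0, 0, 0, 1], [-0.001, -0.03, 0, 0, 0, 0, 1], [0, -0.03, 0, 0, 0, 0, 1]],
  ],
)

```text
clock: 29.68
eef_pos: [0.5753, 0.1113, 0.035]
tool_rot: [0.71, 0.704, 0.003, -0.003]
ft_force: [-0.3, 2.8, 1.2]
grip_width: 0.0585
```

```bash
python3 -c "
from h import *
to(.5755,.053,.0355,-0.6)"
```

```text
t 29.68 pos [0.5753 0.1113 0.035 ] jaw -0.5 w 0.0585 F [-0.3  2.8  1.2] j6 1.77
units [ 0.0003 -0.1165  0.0009] turnz -0.004 tiltcorr [-0.016 -0.    -0.   ]
```

Call:
move_arm(
  moves=[
    [[0, -0.03, 0, -0.01, 0, 0, 1], [0, -0.03, 0, 0, 0, 0, 1], [0, -0.03, 0, 0, 0, 0, 1], [0, -0.012, 0, 0, 0, 0, 1], [0, 0, 0, 0, 0, 0, 1]],
  ],
)

```text
clock: 30.1
eef_pos: [0.5746, 0.0516, 0.0348]
tool_rot: [0.712, 0.702, 0.002, -0.002]
ft_force: [1.3, 2.5, -0.6]
grip_width: 0.0589
```

```bash
python3 carton.py t13.png; python3 -c "
from h import *
to(.5755,.053,.0355,-0.6); snap('side','s13.png')"
```

```text
red 73 px [348. 195.] lane x 19..27 y -77..-23 z 0.0480
red 29 px [365. 197.] lane x 20..28 y -101..-81 z 0.0484
top 552 px [354. 205.] lane x -19..20 y -106..-25 z 0.0478
t 30.15 pos [0.5745 0.0517 0.0348] jaw -0.7 w 0.0586 F [ 0.9 -1.5 -2.7] j6 1.67
units [0.002  0.0027 0.0014] turnz 0.005 tiltcorr [-0.007 -0.    -0.   ]
```

View pics/s13.png

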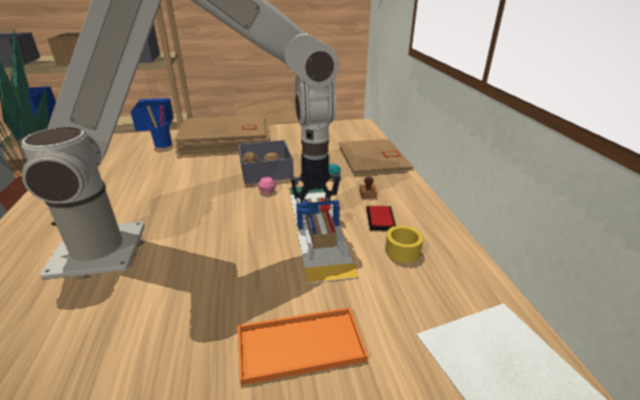

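The carton is halfway under (end at lane y -106, centre about -16). I'll release it, hop over the bridge and pull from the yellow side.

Call:
move_arm(
  moves=[
    [[0, 0, 0, 0, 0, 0, -1], [0, 0, 0, 0, 0, 0, -1], [0, 0, 0, 0, 0, 0, -1], [0, 0, 0, 0, 0, 0, -1], [0, 0, 0.05, 0, 0, 0, -1], [0, 0, 0.08, 0, 0, 0, -1], [0, 0, 0.08, 0, 0, 0, -1], [0, 0, 0.08, 0, 0, 0, -1]],
  ],
)

```text
clock: 30.87
eef_pos: [0.563, 0.0546, 0.1725]
tool_rot: [0.71, 0.704, -0.01, -0.01]
ft_force: [0.4, -0.3, -1.1]
grip_width: 0.0854
```

Call:
move_arm(
  moves=[
    [[0, -0.05, 0, 0, 0, 0, -1], [0, -0.08, 0, 0, 0, 0, -1], [0, -0.08, 0, 0, 0, 0, -1], [0, -0.04, 0, 0, 0, 0, -1], [0, 0, 0, 0, 0, 0, -1]],
  ],
)

```text
clock: 31.28
eef_pos: [0.5702, -0.0693, 0.1879]
tool_rot: [0.705, 0.709, -0.0, -0.001]
ft_force: [-0.4, 0.8, -0.1]
grip_width: 0.0855
```

```bash
python3 -c "
from h import *
to(.5736,-.077,.1,-0.6)"
```

```text
t 31.28 pos [ 0.5702 -0.0693  0.1879] jaw 0.3 w 0.0855 F [-0.4  0.8 -0.1] j6 1.44
units [ 0.0068 -0.0154 -0.1757] turnz -0.029 tiltcorr [-0.002 -0.004 -0.   ]
```

Call:
move_arm(
  moves=[
    [[0.007, -0.015, -0.03, 0, 0, -0.03, -1], [0, 0, -0.08, 0, 0, 0, -1], [0, 0, -0.07, 0, 0, 0, -1], [0, 0, -0.02, 0, 0, 0, -1], [0, 0, 0, 0, 0, 0, -1], [0, 0, 0, 0, 0, 0, -1]],
  ],
)

```text
clock: 31.78
eef_pos: [0.5751, -0.0746, 0.0875]
tool_rot: [0.711, 0.703, 0.003, 0.001]
ft_force: [0.1, 0.1, -0.4]
grip_width: 0.0852
```

```bash
python3 -c "
from h import *
to(.5736,-.078,.0355,-0.6)"
```

```text
t 31.78 pos [ 0.5751 -0.0746  0.0875] jaw -0.6 w 0.0852 F [ 0.1  0.1 -0.4] j6 1.45
units [-0.003  -0.0069 -0.104 ] turnz 0.002 tiltcorr [-0.005  0.009  0.   ]
```

Call:
move_arm(
  moves=[
    [[-0.003, -0.006, -0.04, 0, 0.008, 0, -1], [0, 0, -0.05, 0, 0, 0, -1], [0, 0, -0.015, 0, 0, 0, -1], [0, 0, 0, 0, 0, 0, -1], [0, 0, 0, 0, 0, 0, -1]],
  ],
)

```text
clock: 32.2
eef_pos: [0.5784, -0.0747, 0.0402]
tool_rot: [0.709, 0.705, 0.004, 0.003]
ft_force: [-0.3, -0.7, -0.6]
grip_width: 0.0856
```

```bash
python3 -c "
from h import *
to(.5736,-.078,.0355,-0.6)"
```

```text
t 32.2 pos [ 0.5784 -0.0747  0.0402] jaw -0.4 w 0.0856 F [-0.3 -0.7 -0.6] j6 1.45
units [-0.0096 -0.0067 -0.0094] turnz -0.007 tiltcorr [-0.004  0.02   0.   ]
```

Call:
move_arm(
  moves=[
    [[-0.009, -0.006, -0.01, 0, 0.02, 0, -1], [-0.001, 0, -0.004, 0, 0, 0, 1], [0, 0, -0.002, 0, 0, 0, 1], [0, 0, 0, 0, 0, 0, 1], [0, 0, 0, 0, 0, 0, 1], [0, 0, 0, 0, 0, 0, 1], [0, 0, 0, 0, 0, 0, 1], [0, 0, 0, 0, 0, 0, 1]],
  ],
)

```text
clock: 32.87
eef_pos: [0.5757, -0.078, 0.0369]
tool_rot: [0.709, 0.705, 0.002, 0.002]
ft_force: [1.0, 0.3, -2.7]
grip_width: 0.0586
```

```bash
python3 -c "
from h import *
to(.5727,-.175,.0355,-0.6)"
```

```text
t 32.87 pos [ 0.5757 -0.078   0.0369] jaw -0.3 w 0.0586 F [ 1.   0.3 -2.7] j6 1.44
units [-0.0061 -0.1939 -0.0029] turnz -0.009 tiltcorr [-0.002  0.011  0.   ]
```

Call:
move_arm(
  moves=[
    [[-0.002, -0.02, -0.001, 0, 0.01, -0.01, 1], [-0.001, -0.03, 0, 0, 0, 0, 1], [-0.001, -0.03, 0, 0, 0, 0, 1], [-0.001, -0.03, 0, 0, 0, 0, 1], [-0.001, -0.03, 0, 0, 0, 0, 1]],
  ],
)

```text
clock: 33.28
eef_pos: [0.5749, -0.1455, 0.0367]
tool_rot: [0.708, 0.706, 0.004, -0.002]
ft_force: [1.0, 2.6, -2.4]
grip_width: 0.0589
```

```bash
python3 -c "
from h import *
to(.5727,-.175,.0365,-0.6)"
```

```text
t 33.28 pos [ 0.5749 -0.1455  0.0367] jaw -0.2 w 0.0589 F [ 1.   2.6 -2.4] j6 1.32
units [-0.0043 -0.0591 -0.0003] turnz -0.013 tiltcorr [-0.016  0.007  0.   ]
```

Call:
move_arm(
  moves=[
    [[-0.003, -0.03, -0.001, -0.015, 0.005, -0.01, 1], [-0.001, -0.025, 0, 0, 0, 0, 1], [0, -0.006, 0, 0, 0, 0, 1], [0, 0, 0, 0, 0, 0, 1], [0, 0, 0, 0, 0, 0, 1]],
  ],
)

```text
clock: 33.7
eef_pos: [0.5729, -0.1821, 0.0367]
tool_rot: [0.712, 0.702, 0.001, 0.001]
ft_force: [-0.1, 1.7, -1.0]
grip_width: 0.0586
```

```bash
python3 carton.py t14.png; python3 -c "
from h import *
to(.5727,-.175,.0365,-0.6)
a=cv2.imread('pics/t14.png'); cv2.imwrite('pics/t14c.png',cv2.resize(a[150:260,260:470],None,fx=3.8,fy=3.8))"
```

```text
red 175 px [370. 198.] lane x 18..27 y -167..-36 z 0.0479
top 1002 px [369. 207.] lane x -20..20 y -176..-31 z 0.0477
t 33.75 pos [ 0.5729 -0.1821  0.0368] jaw -0.8 w 0.0586 F [ 0.8 -0.4 -0.9] j6 1.28
units [-0.0004  0.0142 -0.0005] turnz 0.007 tiltcorr [0.002 0.004 0.   ]
```

View pics/t14c.png

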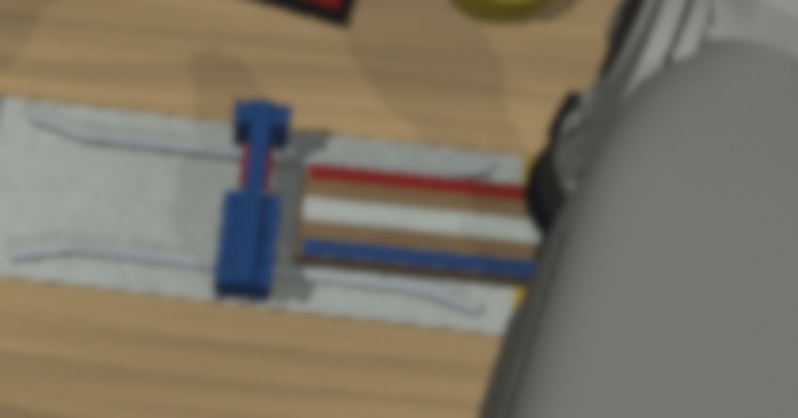

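Through at the yellow end: carton spans lane y -31 to about -211, flat, red on the roller's side. Now regrip at the centre.

Call:
move_arm(
  moves=[
    [[0, 0, 0, 0, 0, 0, -1], [0, 0, 0, 0, 0, 0, -1], [0, 0, 0, 0, 0, 0, -1], [0, 0, 0.004, 0, 0, 0, -1], [0, 0.04, 0, 0, 0, 0, -1], [0, 0.05, 0, 0, 0, 0, -1], [0, 0.03, 0, 0, 0, 0, -1], [0, 0, 0, 0, 0, 0, -1]],
  ],
)

```text
clock: 34.42
eef_pos: [0.574, -0.1193, 0.0406]
tool_rot: [0.712, 0.702, 0.001, 0.003]
ft_force: [-0.5, -0.3, -0.2]
grip_width: 0.0856
```

```bash
python3 -c "
from h import *
to(.5735,-.115,.0345,-0.6)"
```

```text
t 34.42 pos [ 0.574  -0.1193  0.0406] jaw -0.8 w 0.0856 F [-0.5 -0.3 -0.2] j6 1.38
units [-0.001   0.0086 -0.0123] turnz 0.005 tiltcorr [0.005 0.009 0.   ]
```

Call:
move_arm(
  moves=[
    [[-0.001, 0.006, -0.012, 0.005, 0.009, 0.005, -1], [0, 0, -0.004, 0, 0, 0, 1], [0, 0, -0.001, 0, 0, 0, 1], [0, 0, 0, 0, 0, 0, 1], [0, 0, 0, 0, 0, 0, 1], [0, 0, 0, 0, 0, 0, 1], [0, 0, 0, 0, 0, 0, 1], [0, 0, 0, 0, 0, 0, 1]],
  ],
)

```text
clock: 35.08
eef_pos: [0.5745, -0.1172, 0.0326]
tool_rot: [0.711, 0.703, 0.001, 0.0]
ft_force: [-0.3, 1.8, 1.9]
grip_width: 0.0585
```

```bash
python3 -c "
from h import *
to(.5735,-.115,.2,-0.6)"
```

```text
t 35.08 pos [ 0.5745 -0.1172  0.0326] jaw -0.6 w 0.0585 F [-0.3  1.8  1.9] j6 1.38
units [-0.0019  0.0045  0.3349] turnz 0.001 tiltcorr [-0.003  0.003  0.   ]
```

Call:
move_arm(
  moves=[
    [[0, 0, 0.02, 0, 0, 0, 1], [0, 0, 0.05, 0, 0, 0, 1], [0, 0, 0.06, 0, 0, 0, 1], [0, 0, 0.06, 0, 0, 0, 1], [0, 0, 0.06, 0, 0, 0, 1], [0, 0, 0.03, 0, 0, 0, 1], [0, 0, 0, 0, 0, 0.1, 1], [0, 0, 0, 0, 0, 0.2, 1]],
  ],
)

```text
clock: 35.75
eef_pos: [0.5678, -0.1209, 0.1777]
tool_rot: [0.654, 0.757, -0.006, -0.002]
ft_force: [0.0, -0.0, -1.6]
grip_width: 0.0589
```

Call:
move_arm(
  moves=[
    [[0, 0, 0, 0, 0, 0.22, 1], [0, 0, 0, 0, 0, 0.22, 1], [0, 0, 0, 0, 0, 0.22, 1], [0, 0, 0, 0, 0, 0.22, 1], [0, 0, 0, 0, 0, 0.22, 1], [0, 0, 0, 0, 0, 0.22, 1], [0, 0, 0, 0, 0, 0.22, 1], [0, 0, 0, 0, 0, 0.22, 1]],
  ],
)

```text
clock: 36.42
eef_pos: [0.5654, -0.1256, 0.1813]
tool_rot: [0.228, 0.974, -0.008, 0.002]
ft_force: [0.4, 0.0, -3.0]
grip_width: 0.0588
```

```bash
python3 -c "
from h import *
to(.5735,-.115,.17,179.4); snap('side','s15.png')"
```

```text
t 36.42 pos [ 0.5654 -0.1256  0.1813] jaw 63.6 w 0.0588 F [ 0.4  0.  -3. ] j6 0.25
units [ 0.0162  0.0211 -0.0226] turnz -2.142 tiltcorr [0.033 0.001 0.   ]
```

View pics/s15.png

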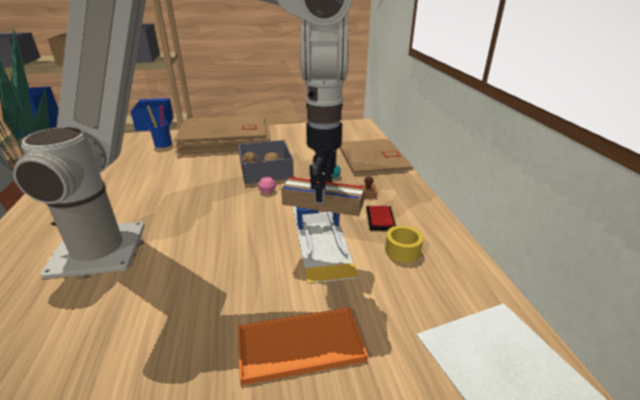

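Call:
move_arm(
  moves=[
    [[0.003, 0.003, 0, 0.02, 0, 0.22, 1], [0.003, 0.003, 0, 0.01, 0, 0.22, 1], [0.003, 0.003, 0, 0, 0, 0.22, 1], [0.003, 0.003, 0, 0, 0, 0.22, 1], [0, 0, 0, 0, 0, 0.22, 1], [0, 0, 0, 0, 0, 0.22, 1], [0, 0, 0, 0, 0, 0.22, 1], [0, 0, 0, 0, 0, 0.22, 1]],
  ],
)

```text
clock: 37.13
eef_pos: [0.5683, -0.1227, 0.1818]
tool_rot: [-0.24, 0.971, -0.003, -0.001]
ft_force: [0.0, -0.3, -1.9]
grip_width: 0.0588
```

Call:
move_arm(
  moves=[
    [[0, 0, 0, 0, 0, 0.22, 1], [0, 0, 0, 0, 0, 0.22, 1], [0, 0, 0, 0, 0, 0.22, 1], [0, 0, 0, 0, 0, 0.22, 1], [0, 0, 0, 0, 0, 0.22, 1], [0, 0, 0, 0, 0, 0.22, 1], [0, 0, 0, 0, 0, 0.22, 1], [0, 0, 0, 0, 0, 0.1, 1]],
  ],
)

```text
clock: 37.8
eef_pos: [0.5652, -0.126, 0.182]
tool_rot: [-0.631, 0.776, -0.004, -0.004]
ft_force: [-0.2, 1.0, -2.3]
grip_width: 0.0588
```

```bash
python3 -c "
from h import *
to(.5735,-.112,.1,179.4)"
```

```text
t 37.8 pos [ 0.5652 -0.126   0.182 ] jaw 168.2 w 0.0588 F [-0.2  1.  -2.3] j6 -1.58
units [ 0.0167  0.028  -0.1639] turnz 0.374 tiltcorr [ 0.021 -0.001  0.   ]
```

Call:
move_arm(
  moves=[
    [[0.015, 0.03, -0.04, 0.02, 0, 0.22, 1], [0.002, 0.002, -0.06, 0, 0, 0.13, 1], [0.001, 0, -0.05, 0, 0, 0, 1], [0, 0, 0, 0, 0, 0, 1], [0, 0, 0, 0, 0, 0, 1]],
  ],
)

```text
clock: 38.22
eef_pos: [0.5746, -0.1119, 0.1081]
tool_rot: [-0.698, 0.716, -0.003, -0.0]
ft_force: [0.7, 0.2, -0.8]
grip_width: 0.0587
```

```bash
python3 -c "
from h import *
to(.5733,-.110,.065,179.4)"
```

```text
t 38.22 pos [ 0.5746 -0.1119  0.1081] jaw 178.5 w 0.0587 F [ 0.7  0.2 -0.8] j6 -1.74
units [-0.0026  0.0038 -0.0861] turnz 0.03 tiltcorr [0.008 0.007 0.   ]
```

Call:
move_arm(
  moves=[
    [[-0.002, 0.003, -0.04, 0.008, 0.007, 0.03, 1], [0, 0, -0.04, 0, 0, 0, 1], [0, 0, -0.01, 0, 0, 0, 1], [0, 0, 0, 0, 0, 0, 1], [0, 0, 0, 0, 0, 0, 1]],
  ],
)

```text
clock: 38.63
eef_pos: [0.5768, -0.1125, 0.0694]
tool_rot: [-0.701, 0.713, -0.004, 0.002]
ft_force: [0.2, -0.4, -2.0]
grip_width: 0.0589
```

```bash
python3 -c "
from h import *
to(.5733,-.110,.0345,179.4)
c=snap('top','t16.png'); P=cloud(c); 
for y in (-.035,-.045,-.055,-.065):
  m=(abs(P[...,1]-y)<.004)&(P[...,0]>.5)&(P[...,0]<.65); q=P[m]
  t=q[(q[:,2]>.055)&(q[:,2]<.1)]; r=q[(q[:,2]>.01)&(q[:,2]<.022)]
  if len(t): print(y,'carton x',t[:,0].min().round(4),t[:,0].max().round(4),np.median(t[:,2]).round(3),'rails',np.sort(r[:,0]).round(3)[::3])
"
```

```text
t 38.63 pos [ 0.5768 -0.1125  0.0694] jaw 179.0 w 0.0589 F [ 0.2 -0.4 -2. ] j6 -1.74
units [-0.0071  0.005  -0.0698] turnz 0.014 tiltcorr [0.005 0.014 0.   ]
-0.035 carton x 0.5468 0.6068 0.084 rails [0.532 0.535 0.538]
-0.045 carton x 0.5462 0.606 0.084 rails [0.532 0.534 0.537 0.539]
-0.055 carton x 0.5464 0.6062 0.084 rails [0.532 0.535 0.537]
-0.065 carton x 0.5471 0.6054 0.084 rails [0.532 0.536 0.539]
```

Call:
move_arm(
  moves=[
    [[-0.007, 0.005, -0.015, 0.005, 0.013, 0.012, 1], [-0.001, 0, -0.015, 0, 0, 0, 1], [-0.001, 0, -0.008, 0, 0, 0, 1], [0, 0, 0, 0, 0, 0, 1]],
  ],
)

```text
clock: 39.02
eef_pos: [0.5753, -0.1106, 0.0538]
tool_rot: [-0.703, 0.711, -0.004, 0.002]
ft_force: [-0.3, -0.1, -1.2]
grip_width: 0.059
```

```bash
python3 -c "
from h import *
to(.5733,-.110,.0345,179.4)"
```

```text
t 39.02 pos [ 0.5753 -0.1106  0.0538] jaw 179.3 w 0.059 F [-0.3 -0.1 -1.2] j6 -1.75
units [-0.0039  0.0011 -0.0387] turnz 0.002 tiltcorr [0.003 0.017 0.   ]
```

Call:
move_arm(
  moves=[
    [[-0.003, 0.001, -0.012, 0.003, 0.016, 0, 1], [-0.001, 0, -0.012, 0, 0.003, 0, 1], [-0.001, 0, -0.01, 0, 0, 0, 1], [0, 0, -0.006, 0, 0, 0, 1], [0, 0, -0.003, 0, 0, 0, 1], [0, 0, 0, 0, 0, 0, 1]],
  ],
)

```text
clock: 39.52
eef_pos: [0.5732, -0.1101, 0.0329]
tool_rot: [-0.703, 0.711, -0.0, -0.0]
ft_force: [1.0, 0.4, -2.1]
grip_width: 0.0588
```

```bash
python3 carton.py t17.png; python3 -c "
from h import *
to(.5733,-.110,.0345,179.4)
a=cv2.imread('pics/t17.png'); cv2.imwrite('pics/t17c.png',cv2.resize(a[150:260,260:470],None,fx=3.8,fy=3.8))"
```

```text
red 69 px [347. 215.] lane x -31..-20 y -69..-33 z 0.0482
top 349 px [348. 205.] lane x -21..19 y -80..-29 z 0.0481
t 39.57 pos [ 0.5733 -0.1101  0.0329] jaw 179.3 w 0.0589 F [ 0.2 -0.5 -1.9] j6 -1.75
units [-0.      0.0003  0.0033] turnz 0.003 tiltcorr [0.001 0.    0.   ]
```

View pics/t17c.png

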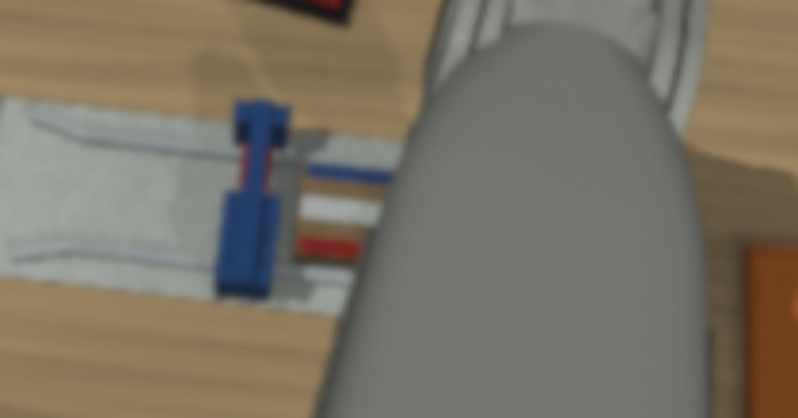

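Turned: blue is now on the roller's side and the carton is seated, top at 48 mm. I'll regrip near the yellow end and push it back.

Call:
move_arm(
  moves=[
    [[0, 0, 0, 0, 0, 0, -1], [0, 0, 0, 0, 0, 0, -1], [0, 0, 0, 0, 0, 0, -1], [0, 0, 0.006, 0, 0, 0, -1], [0, -0.04, 0, 0, 0, 0, -1], [0, -0.05, 0, 0, 0, 0, -1], [-0.001, -0.026, 0, 0, 0, 0, -1], [0, 0, 0, 0, 0, 0, -1]],
  ],
)

```text
clock: 40.23
eef_pos: [0.5745, -0.1688, 0.0369]
tool_rot: [-0.704, 0.71, -0.001, 0.001]
ft_force: [0.2, -0.0, -0.3]
grip_width: 0.0855
```

```bash
python3 -c "
from h import *
to(.5727,-.174,.0345,179.4)"
```

```text
t 40.23 pos [ 0.5745 -0.1688  0.0369] jaw 179.5 w 0.0855 F [ 0.2 -0.  -0.3] j6 -1.85
units [-0.0036 -0.0104 -0.0047] turnz -0.004 tiltcorr [0.001 0.006 0.   ]
```

Call:
move_arm(
  moves=[
    [[-0.003, -0.01, -0.004, 0, 0.006, 0, -1], [-0.001, 0, -0.001, 0, 0, 0, 1], [0, 0, 0, 0, 0, 0, 1], [0, 0, 0, 0, 0, 0, 1], [0, 0, 0, 0, 0, 0, 1], [0, 0, 0, 0, 0, 0, 1], [0, 0, 0, 0, 0, 0, 1]],
  ],
)

```text
clock: 40.82
eef_pos: [0.5724, -0.1719, 0.0345]
tool_rot: [-0.705, 0.71, -0.0, -0.0]
ft_force: [-0.2, -2.2, 0.6]
grip_width: 0.059
```

```bash
python3 -c "
from h import *
to(.574,-.041,.0345,179.4)"
```

```text
t 40.82 pos [ 0.5724 -0.1719  0.0345] jaw 179.6 w 0.059 F [-0.2 -2.2  0.6] j6 -1.86
units [0.0031 0.2618 0.    ] turnz -0.007 tiltcorr [ 0.001 -0.     0.   ]
```

Call:
move_arm(
  moves=[
    [[0, 0.02, 0, 0, 0, -0.005, 1], [0, 0.03, 0, 0, 0, 0, 1], [0, 0.03, 0, 0, 0, 0, 1], [0.001, 0.03, 0, 0, 0, 0, 1], [0, 0.03, 0, 0, 0, 0, 1]],
  ],
)

```text
clock: 41.23
eef_pos: [0.5728, -0.1016, 0.0349]
tool_rot: [-0.702, 0.713, -0.003, -0.002]
ft_force: [1.3, -4.4, 0.3]
grip_width: 0.0592
```

```bash
python3 -c "
from h import *
to(.574,-.042,.0345,179.4)"
```

```text
t 41.23 pos [ 0.5728 -0.1016  0.0349] jaw 179.1 w 0.0592 F [ 1.3 -4.4  0.3] j6 -1.73
units [ 0.0023  0.1192 -0.0008] turnz 0.009 tiltcorr [0.013 0.001 0.   ]
```

Call:
move_arm(
  moves=[
    [[0.001, 0.03, 0, 0.01, 0, 0.008, 1], [0.001, 0.03, 0, 0, 0, 0, 1], [0, 0.03, 0, 0, 0, 0, 1], [0, 0.012, 0, 0, 0, 0, 1], [0, 0, 0, 0, 0, 0, 1]],
  ],
)

```text
clock: 41.65
eef_pos: [0.5736, -0.0416, 0.0346]
tool_rot: [-0.705, 0.709, -0.002, -0.001]
ft_force: [1.2, -1.6, -1.1]
grip_width: 0.059
```

```bash
python3 carton.py t18.png; python3 -c "
from h import *
to(.574,-.042,.0345,179.4)"
```

```text
red 110 px [296. 209.] lane x -31..-21 y 39..98 z 0.0484
top 504 px [298. 199.] lane x -21..18 y 31..103 z 0.0475
t 41.7 pos [ 0.5735 -0.0417  0.0346] jaw 179.7 w 0.0583 F [ 2.3  0.8 -1.7] j6 -1.64
units [ 0.0009 -0.0007 -0.0002] turnz -0.009 tiltcorr [0.004 0.003 0.   ]
```

Halfway, centre about +13. Hop over the bridge again.

Call:
move_arm(
  moves=[
    [[0, 0, 0, 0, 0, 0, -1], [0, 0, 0, 0, 0, 0, -1], [0, 0, 0, 0, 0, 0, -1], [0, 0, 0, 0, 0, 0, -1], [0, 0, 0.05, 0, 0, 0, -1], [0, 0, 0.08, 0, 0, 0, -1], [0, 0, 0.08, 0, 0, 0, -1], [0, 0, 0.08, 0, 0, 0, -1]],
  ],
)

```text
clock: 42.37
eef_pos: [0.5617, -0.043, 0.1722]
tool_rot: [-0.704, 0.71, 0.01, -0.009]
ft_force: [0.6, 0.7, -0.1]
grip_width: 0.0853
```

Call:
move_arm(
  moves=[
    [[0, 0.05, 0, 0, 0, 0, -1], [0.002, 0.08, 0, 0, 0, 0, -1], [0.002, 0.08, 0, 0, 0, 0, -1], [0, 0.04, 0, 0, 0, 0, -1], [0, 0, 0, 0, 0, 0, -1]],
  ],
)

```text
clock: 42.78
eef_pos: [0.5709, 0.0809, 0.1873]
tool_rot: [-0.699, 0.715, 0.002, 0.0]
ft_force: [-0.1, -1.1, 0.3]
grip_width: 0.0853
```

```bash
python3 -c "
from h import *
to(.5753,.082,.1,179.4)"
```

```text
t 42.78 pos [0.5709 0.0809 0.1873] jaw 178.7 w 0.0853 F [-0.1 -1.1  0.3] j6 -1.41
units [ 0.0089  0.0022 -0.1746] turnz 0.022 tiltcorr [-0.005 -0.004 -0.   ]
```

Call:
move_arm(
  moves=[
    [[0.007, 0, -0.03, 0, 0, 0.02, -1], [0, 0, -0.08, 0, 0, 0, -1], [0, 0, -0.07, 0, 0, 0, -1], [0, 0, -0.03, 0, 0, 0, -1], [0, 0, 0, 0, 0, 0, -1], [0, 0, 0, 0, 0, 0, -1]],
  ],
)

```text
clock: 43.28
eef_pos: [0.5756, 0.0782, 0.0818]
tool_rot: [-0.703, 0.711, -0.001, 0.002]
ft_force: [0.7, 0.5, 0.4]
grip_width: 0.0856
```

```bash
python3 -c "
from h import *
to(.5753,.082,.0345,179.4)"
```

```text
t 43.28 pos [0.5756 0.0782 0.0818] jaw 179.3 w 0.0856 F [0.7 0.5 0.4] j6 -1.42
units [-0.0006  0.0076 -0.0947] turnz 0.003 tiltcorr [-0.003  0.009  0.   ]
```

Call:
move_arm(
  moves=[
    [[-0.001, 0.007, -0.04, 0, 0.009, 0, -1], [-0.002, 0, -0.045, 0, 0, 0, -1], [-0.002, 0, -0.012, 0, 0, 0, -1], [0, 0, 0, 0, 0, 0, -1], [0, 0, 0, 0, 0, 0, -1]],
  ],
)

```text
clock: 43.7
eef_pos: [0.5778, 0.0789, 0.0391]
tool_rot: [-0.701, 0.713, -0.002, 0.004]
ft_force: [0.7, 0.0, 0.1]
grip_width: 0.0856
```

```bash
python3 -c "
from h import *
to(.5753,.082,.0345,179.4)"
```

```text
t 43.7 pos [0.5778 0.0789 0.0391] jaw 179.1 w 0.0856 F [0.7 0.  0.1] j6 -1.42
units [-0.005   0.0062 -0.0092] turnz 0.012 tiltcorr [-0.004  0.018  0.   ]
```

Call:
move_arm(
  moves=[
    [[-0.006, 0.006, -0.01, 0, 0.018, 0.01, -1], [-0.001, 0, -0.004, 0, 0, 0, 1], [0, 0, -0.001, 0, 0, 0, 1], [0, 0, 0, 0, 0, 0, 1], [0, 0, 0, 0, 0, 0, 1], [0, 0, 0, 0, 0, 0, 1], [0, 0, 0, 0, 0, 0, 1], [0, 0, 0, 0, 0, 0, 1]],
  ],
)

```text
clock: 44.37
eef_pos: [0.5768, 0.0823, 0.0363]
tool_rot: [-0.703, 0.711, -0.001, 0.003]
ft_force: [0.7, -0.2, -3.0]
grip_width: 0.0587
```

```bash
python3 -c "
from h import *
to(.5763,.183,.0355,179.4)"
```

```text
t 44.37 pos [0.5768 0.0823 0.0363] jaw 179.4 w 0.0587 F [ 0.7 -0.2 -3. ] j6 -1.42
units [-0.001   0.2013 -0.0017] turnz 0.002 tiltcorr [-0.007  0.011  0.   ]
```

Call:
move_arm(
  moves=[
    [[0, 0.02, 0, 0, 0.01, 0, 1], [0, 0.03, 0, 0, 0, 0, 1], [0, 0.03, 0, 0, 0, 0, 1], [0, 0.03, 0, 0, 0, 0, 1], [0, 0.03, 0, 0, 0, 0, 1]],
  ],
)

```text
clock: 44.78
eef_pos: [0.5781, 0.1505, 0.0363]
tool_rot: [-0.7, 0.714, -0.002, -0.001]
ft_force: [0.9, -1.3, -1.8]
grip_width: 0.059
```

```bash
python3 -c "
from h import *
to(.5763,.183,.0365,179.4)"
```

```text
t 44.78 pos [0.5781 0.1505 0.0363] jaw 178.9 w 0.059 F [ 0.9 -1.3 -1.8] j6 -1.29
units [-0.0037  0.0651  0.0005] turnz 0.018 tiltcorr [0.006 0.003 0.   ]
```

Call:
move_arm(
  moves=[
    [[-0.003, 0.03, 0, 0.005, 0, 0.015, 1], [-0.001, 0.025, 0, 0, 0, 0, 1], [0, 0.008, 0, 0, 0, 0, 1], [0, 0, 0, 0, 0, 0, 1], [0, 0, 0, 0, 0, 0, 1]],
  ],
)

```text
clock: 45.2
eef_pos: [0.5757, 0.1898, 0.0363]
tool_rot: [-0.705, 0.709, -0.0, 0.001]
ft_force: [0.6, -0.8, -0.2]
grip_width: 0.0587
```

```bash
python3 carton.py t19.png; python3 -c "
from h import *
to(.5763,.183,.0365,179.4)"
```

```text
red 115 px [266. 206.] lane x -31..-21 y 110..174 z 0.0480
red 129 px [295. 209.] lane x -31..-21 y 36..106 z 0.0478
top 967 px [284. 198.] lane x -22..18 y 33..174 z 0.0478
t 45.25 pos [0.5757 0.1897 0.0363] jaw 179.7 w 0.0585 F [ 0.4  0.6 -1.8] j6 -1.25
units [ 0.0013 -0.0134  0.0004] turnz -0.009 tiltcorr [-0.004  0.003  0.   ]
```

View pics/t19.png

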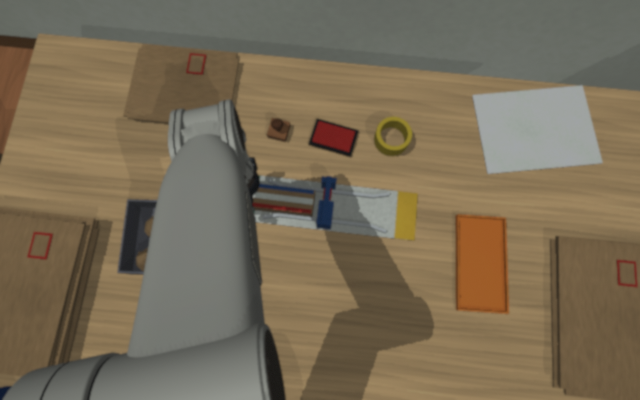

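Step 7 done: carton spans lane y 33 to about 212, flat, blue on the roller's side. Regrip at the centre for the tray.

Call:
move_arm(
  moves=[
    [[0, 0, 0, 0, 0, 0, -1], [0, 0, 0, 0, 0, 0, -1], [0, 0, 0, 0, 0, 0, -1], [0, 0, 0.006, 0, 0, 0, -1], [0, -0.04, 0, 0, 0, 0, -1], [0, -0.05, 0, 0, 0, 0, -1], [0, -0.022, 0, 0, 0, 0, -1], [0, 0, 0, 0, 0, 0, -1]],
  ],
)

```text
clock: 45.92
eef_pos: [0.5774, 0.1304, 0.0422]
tool_rot: [-0.704, 0.71, -0.001, 0.003]
ft_force: [0.0, -0.6, -0.4]
grip_width: 0.0854
```

```bash
python3 -c "
from h import *
to(.576,.128,.0345,179.4)
c=dict(np.load('last_top.npz')); hsv=cv2.cvtColor(c['pixels'],cv2.COLOR_RGB2HSV)
m=((hsv[...,0]>4)&(hsv[...,0]<16)&(hsv[...,1]>200)).astype(np.uint8); k,l,s,ce=cv2.connectedComponentsWithStats(m); i=1+np.argmax(s[1:,4]); print(s[i])
q=cv2.boxPoints(cv2.minAreaRect(np.argwhere(l==i)[:,::-1].astype(np.float32))); print(q.round(1))
w=np.array([ray(c,u,v,.017)[:2] for u,v in np.argwhere(l==i)[:,::-1]])*1000; print(cv2.minAreaRect(w.astype(np.float32)))"
```

```text
t 45.92 pos [0.5774 0.1304 0.0422] jaw 179.5 w 0.0854 F [ 0.  -0.6 -0.4] j6 -1.34
units [-0.0029 -0.0047 -0.0154] turnz -0.005 tiltcorr [-0.006  0.011  0.   ]Traceback (most recent call last):
  File "<string>", line 5, in <module>
    m=((hsv[...,0]>4)&(hsv[...,0]<16)&(hsv[...,1]>200)).astype(np.uint8); k,l,s,ce=cv2.connectedComponentsWithStats(m); i=1+np.argmax(s[1:,4]); print(s[i])
                                                                                                                            ~~~~~~~~~^^^^^^^^^
    return _wrapfunc(a, 'argmax', axis=axis, out=out, **kwds)
    return bound(*args, **kwds)
ValueError: attempt to get argmax of an empty sequence
```

Call:
move_arm(
  moves=[
    [[-0.003, -0.005, -0.014, -0.005, 0.011, 0, -1], [0, 0, -0.006, 0, 0, 0, 1], [0, 0, -0.001, 0, 0, 0, 1], [0, 0, 0, 0, 0, 0, 1], [0, 0, 0, 0, 0, 0, 1], [0, 0, 0, 0, 0, 0, 1], [0, 0, 0, 0, 0, 0, 1], [0, 0, 0, 0, 0, 0, 1]],
  ],
)

```text
clock: 46.58
eef_pos: [0.5767, 0.1292, 0.0319]
tool_rot: [-0.705, 0.71, -0.001, 0.0]
ft_force: [0.2, -1.7, 2.0]
grip_width: 0.059
```

```bash
python3 -c "
from h import *
c=dict(np.load('last_top.npz')); hsv=cv2.cvtColor(c['pixels'],cv2.COLOR_RGB2HSV); print(hsv[260,480])
m=((hsv[...,0]<16)&(hsv[...,1]>185)).astype(np.uint8); m[:,:445]=0;m[:,520:]=0;m=cv2.morphologyEx(m,cv2.MORPH_OPEN,np.ones((3,3)))
w=np.array([ray(c,u,v,.017)[:2] for v,u in np.argwhere(m>0)])*1000; print(len(w),cv2.minAreaRect(w.astype(np.float32)))
to(.576,.128,.0345,179.4)"
```

```text
[ 13 190 158]
4336 ((473.61651611328125, -377.266357421875), (220.7877197265625, 114.89207458496094), 1.7834841012954712)
t 46.58 pos [0.5767 0.1292 0.0319] jaw 179.6 w 0.059 F [ 0.2 -1.7  2. ] j6 -1.34
units [-0.0014 -0.0024  0.0052] turnz -0.006 tiltcorr [0.002 0.002 0.   ]
```

Call:
move_arm(
  moves=[
    [[0, 0, 0.02, 0, 0, 0, 1], [0, 0, 0.05, 0, 0, 0, 1], [0, 0, 0.07, 0, 0, 0, 1], [0, 0, 0.07, 0, 0, 0, 1], [0, 0, 0.07, 0, 0, 0, 1], [0, 0, 0.05, 0, 0, 0, 1], [-0.008, -0.04, 0, 0, 0, -0.1, 1], [-0.014, -0.07, 0, 0, 0, -0.19, 1]],
  ],
)

```text
clock: 47.25
eef_pos: [0.5593, 0.0825, 0.2015]
tool_rot: [-0.652, 0.758, 0.007, -0.001]
ft_force: [0.2, -1.2, -2.3]
grip_width: 0.0585
```

Call:
move_arm(
  moves=[
    [[-0.014, -0.07, 0, 0, 0, -0.2, 1], [-0.014, -0.07, 0, 0, 0, -0.2, 1], [-0.014, -0.07, 0, 0, 0, -0.2, 1], [-0.014, -0.07, 0, 0, 0, -0.2, 1], [-0.014, -0.07, 0, 0, 0, -0.2, 1], [-0.014, -0.07, 0, 0, 0, -0.2, 1], [-0.014, -0.07, 0, 0, 0, -0.2, 1], [-0.014, -0.07, 0, 0, 0, -0.2, 1]],
  ],
)

```text
clock: 47.92
eef_pos: [0.4998, -0.2011, 0.206]
tool_rot: [-0.273, 0.962, 0.008, 0.007]
ft_force: [0.4, -0.2, -2.6]
grip_width: 0.0592
```

```bash
python3 -c "
from h import *
to(.472,-.379,.15,91.8)"
```

```text
t 47.92 pos [ 0.4998 -0.2011  0.206 ] jaw 121.7 w 0.0592 F [ 0.4 -0.2 -2.6] j6 -0.95
units [-0.0555 -0.3558 -0.112 ] turnz -0.995 tiltcorr [-0.035  0.018  0.   ]
```

Call:
move_arm(
  moves=[
    [[-0.01, -0.07, 0, -0.02, 0.01, -0.2, 1], [-0.01, -0.07, 0, -0.01, 0, -0.2, 1], [-0.01, -0.07, 0, 0, 0, -0.2, 1], [-0.01, -0.07, 0, 0, 0, -0.2, 1], [-0.01, -0.06, 0, 0, 0, -0.16, 1], [0, 0, -0.02, 0, 0, 0, 1], [0, 0, -0.05, 0, 0, 0, 1], [0, 0, -0.04, 0, 0, 0, 1]],
  ],
)

```text
clock: 48.58
eef_pos: [0.4724, -0.3859, 0.1554]
tool_rot: [-0.006, 1.0, -0.002, 0.009]
ft_force: [-0.1, 0.3, -2.6]
grip_width: 0.0589
```

```bash
python3 -c "
from h import *
to(.472,-.379,.06,91.8); snap('side','s20.png')"
```

```text
t 48.58 pos [ 0.4724 -0.3859  0.1554] jaw 90.7 w 0.0589 F [-0.1  0.3 -2.6] j6 -0.7
units [-0.0008  0.0137 -0.1909] turnz 0.038 tiltcorr [0.008 0.035 0.   ]
```

View pics/s20.png

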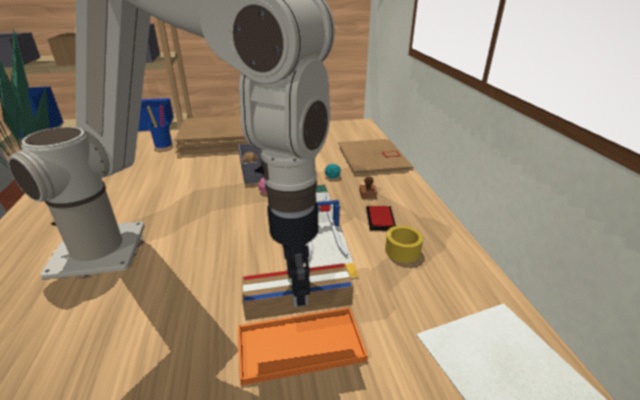

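Call:
move_arm(
  moves=[
    [[0, 0.013, -0.04, 0.008, 0.035, 0.035, 1], [0, 0, -0.06, 0, 0, 0, 1], [0, 0, -0.06, 0, 0, 0, 1], [0, 0, -0.02, 0, 0, 0, 1], [0, 0, 0, 0, 0, 0, 1]],
  ],
)

```text
clock: 49.05
eef_pos: [0.4714, -0.373, 0.0592]
tool_rot: [-0.018, 1.0, 0.005, -0.003]
ft_force: [-0.2, -0.4, -3.0]
grip_width: 0.0588
```

```bash
python3 -c "
from h import *
to(.472,-.379,.033,91.8)"
```

```text
t 49.05 pos [ 0.4714 -0.373   0.0592] jaw 92.1 w 0.0588 F [-0.2 -0.4 -3. ] j6 -0.71
units [ 0.0012 -0.012  -0.0524] turnz -0.009 tiltcorr [-0.019 -0.01  -0.   ]
```

Call:
move_arm(
  moves=[
    [[0, -0.008, -0.015, -0.019, -0.01, 0, 1], [0, 0, -0.015, 0, 0, 0, 1], [0, 0, -0.012, 0, 0, 0, 1], [0, 0, -0.008, 0, 0, 0, 1], [0, 0, -0.004, 0, 0, 0, 1], [0, 0, 0, 0, 0, 0, 1]],
  ],
)

```text
clock: 49.55
eef_pos: [0.4752, -0.3769, 0.0371]
tool_rot: [-0.02, 1.0, -0.001, 0.003]
ft_force: [-0.3, 0.6, -1.6]
grip_width: 0.0589
```

```bash
python3 -c "
from h import *
to(.472,-.379,.033,91.8)"
```

```text
t 49.55 pos [ 0.4752 -0.3769  0.0371] jaw 92.3 w 0.0589 F [-0.3  0.6 -1.6] j6 -0.71
units [-0.0064 -0.0043 -0.0083] turnz -0.016 tiltcorr [0.004 0.011 0.   ]
```

Call:
move_arm(
  moves=[
    [[0, 0, -0.008, 0, 0.01, 0, 1], [0, 0, -0.005, 0, 0, 0, 1], [0, 0, -0.004, 0, 0, 0, 1], [0, 0, -0.002, 0, 0, 0, 1], [0, 0, 0, 0, 0, 0, 1]],
  ],
)

```text
clock: 49.97
eef_pos: [0.4765, -0.3779, 0.0335]
tool_rot: [-0.02, 1.0, -0.002, 0.002]
ft_force: [0.1, 0.1, -3.6]
grip_width: 0.0586
```

```bash
python3 -c "
from h import *
to(.472,-.379,.033,91.8)"
```

```text
t 49.97 pos [ 0.4765 -0.3779  0.0335] jaw 92.3 w 0.0586 F [ 0.1  0.1 -3.6] j6 -0.71
units [-0.009  -0.0022 -0.001 ] turnz -0.015 tiltcorr [0.009 0.008 0.   ]
```

Now release, lift, and back away so the top camera sees the tray.

Call:
move_arm(
  moves=[
    [[0, 0, -0.002, 0, 0, 0, -1], [0, 0, 0, 0, 0, 0, -1], [0, 0, 0, 0, 0, 0, -1], [0, 0, 0, 0, 0, 0, -1], [0, 0, 0, 0, 0, 0, -1], [0, 0, 0.03, 0, 0, 0, -1], [0, 0, 0.06, 0, 0, 0, -1], [0, 0, 0.08, 0, 0, 0, -1]],
  ],
)

```text
clock: 50.63
eef_pos: [0.4718, -0.3742, 0.1099]
tool_rot: [-0.02, 1.0, 0.003, -0.005]
ft_force: [0.6, 0.5, 0.6]
grip_width: 0.0851
```

Call:
move_arm(
  moves=[
    [[0, 0, 0.08, 0, 0, 0, -1], [0, 0, 0.08, 0, 0, 0, -1], [-0.02, 0.07, 0, 0, 0, 0, -1], [-0.02, 0.07, 0, 0, 0, 0, -1], [-0.02, 0.07, 0, 0, 0, 0, -1], [-0.02, 0.07, 0, 0, 0, 0, -1], [-0.02, 0.07, 0, 0, 0, 0, -1], [-0.02, 0.07, 0, 0, 0, 0, -1]],
  ],
)

```text
clock: 51.3
eef_pos: [0.4185, -0.1695, 0.2072]
tool_rot: [-0.014, 1.0, -0.007, 0.009]
ft_force: [0.3, 0.2, 0.3]
grip_width: 0.0854
```

Call:
move_arm(
  moves=[
    [[-0.01, 0.07, 0, 0, 0, 0, -1], [0, 0.03, 0, 0, 0, 0, -1], [0, 0, 0, 0, 0, 0, -1], [0, 0, 0, 0, 0, 0, -1], [0, 0, 0, 0, 0, 0, -1], [0, 0, 0, 0, 0, 0, -1]],
  ],
)

```text
clock: 51.8
eef_pos: [0.4102, -0.1125, 0.2087]
tool_rot: [-0.018, 1.0, -0.007, 0.01]
ft_force: [-0.2, -0.3, 0.5]
grip_width: 0.0855
```

```bash
python3 -c "
from h import *
to(.4,-.1,.25,91.8)
c=snap('top','t21.png'); P=cloud(c); m=(P[...,2]>.04)&(P[...,2]<.06)&(P[...,0]>.33)&(P[...,0]<.62)&(P[...,1]<-.3)&(P[...,1]>-.46)
q=P[m]; print(len(q),cv2.minAreaRect(q[:,:2].astype(np.float32)*1000))
A=np.c_[q[:,:2],np.ones(len(q))]; f=np.linalg.lstsq(A,q[:,2],rcond=None)[0]; print('plane slope',f[:2].round(3),'top z',np.median(q[:,2]).round(4))
m=(P[...,2]>.03)&(P[...,2]<.062)&(P[...,0]>.37)&(P[...,0]<.525)&(P[...,1]>.3)&(P[...,1]<.445)
n,l,s,ce=cv2.connectedComponentsWithStats(cv2.erode(m.astype(np.uint8),np.ones((5,5))))
for i in range(1,n):
  if s[i,4]>20: print('bin blob',s[i,4],ce[i].round(),P[l==i].mean(0).round(3))"
```

```text
t 51.8 pos [ 0.4102 -0.1125  0.2087] jaw 92.0 w 0.0855 F [-0.2 -0.3  0.5] j6 -0.3
units [-0.0203  0.0249  0.0827] turnz -0.008 tiltcorr [0.025 0.04  0.   ]
704 ((474.9100341796875, -378.4296569824219), (180.06369018554688, 60.03388977050781), 2.534839391708374)
plane slope [ 0.003 -0.018] top z 0.0487
bin blob 248 [156. 227.] [0.473 0.401 0.045]
bin blob 233 [181. 227.] [0.479 0.342 0.045]
bin blob 220 [183. 255.] [0.415 0.324 0.046]
bin blob 282 [148. 260.] [0.395 0.402 0.051]
```

View pics/t21.png

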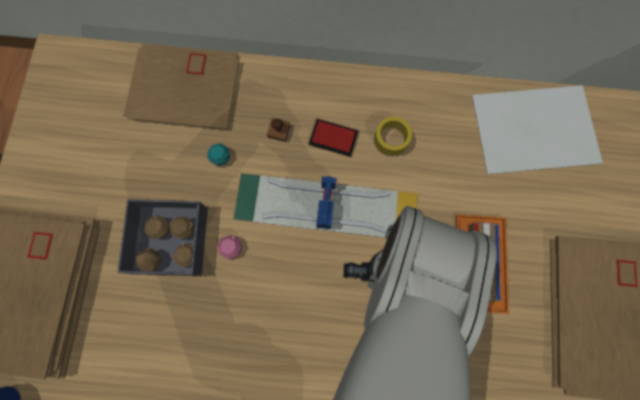

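The carton lies in the tray with its centre about 2 mm off the tray's and its top at 49 mm, as expected. All four wads are in the bin and the bystanders look unmoved. Handing in.

```bash
python3 -c "
from workcell import *
print(job_done())"
```

```text
the job is handed in; nothing more can be done
None
```

I handed the job in at about 52 s of the 210 s allowed; no verdict was reported.

- **Wads:** all four brown paper wads went into the bin. One grasp slipped off the wad at the yellow end of the lane, and a second try held. The pink and turquoise balls were left alone.
- **Lane passes:** the carton went under the bridge from green to yellow with the red stripe on the roller's side. I then turned it half round and slid it back to the green end with the blue stripe on the roller's side. Each time it stopped under the bridge and beyond it, the camera put its top at the expected 48 mm. I did not measure the roller's contact on its own; the force readings only showed a few newtons of drag while sliding.
- **Final checks:**
  - The last top picture showed all four wads in the bin, 25–55 mm from its centre along either axis.
  - The carton lay in the tray with its top at 49 mm, about 2 mm from the tray's centre and right way up, and the gripper was clear of it.
  - A plane fitted to the visible part of its top gave a slope of at most 0.018 rad.
  - The ink pad, hand stamp and tape roll looked unmoved by eye; I did not measure them.

No check failed or disagreed with another.

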